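Dock, charge and scan the sensor modules

TASK

First put every sensor module lying on the bench (some colours may be missing) into the charging dock, one to a pocket and flat on the floor; then reach through the guard opening and turn the charger's sunken knob until its white pointer is at the green mark. Then pick up the hand scanner and scan first the label on the charger's guard plate, then the labels of the docked modules in the order green, blue, yellow, red, skipping missing ones: keep the beam steadily on the middle of each label, from about 10 cm away and no more than about 35 degrees from square to it, for at least a second and a half. Finally lay the scanner back on its rest, and leave the solder spool and the roll of tape where they stand.

Things in the scene. Friction and masses are not known exactly. Their poses are not given: they have to be found in the camera images.
- green_center (a point): green sensor module, loose, standing on its base. Base body 80 x 50 x 42 mm high (x, y, z of the module); on its middle a grip block 30 mm (x) by 40 mm (y) by 36 mm high, its top 78 mm above the underside. 0.15 to 0.3 kg. Best held by the grip block, across its 30 mm. This point is the module's centre, 39 mm above its underside; z is up out of the label. None if absent.
- green_label (a point): centre of the white bar code label (28 x 38 mm) on top of the green module's grip block, 39 mm above its centre point; z is the label's outward normal. None if absent.
- blue_center (a point): blue sensor module, loose, standing on its base. Base body 80 x 50 x 42 mm high (x, y, z of the module); on its middle a grip block 30 mm (x) by 40 mm (y) by 36 mm high, its top 78 mm above the underside. 0.15 to 0.3 kg. Best held by the grip block, across its 30 mm. This point is the module's centre, 39 mm above its underside; z is up out of the label. None if absent.
- blue_label (a point): centre of the white bar code label (28 x 38 mm) on top of the blue module's grip block, 39 mm above its centre point; z is the label's outward normal. None if absent.
- yellow_center (a point): yellow sensor module, loose, standing on its base. Base body 80 x 50 x 42 mm high (x, y, z of the module); on its middle a grip block 30 mm (x) by 40 mm (y) by 36 mm high, its top 78 mm above the underside. 0.15 to 0.3 kg. Best held by the grip block, across its 30 mm. This point is the module's centre, 39 mm above its underside; z is up out of the label. None if absent.
- yellow_label (a point): centre of the white bar code label (28 x 38 mm) on top of the yellow module's grip block, 39 mm above its centre point; z is the label's outward normal. None if absent.
- red_center (a point): red sensor module, loose, standing on its base. Base body 80 x 50 x 42 mm high (x, y, z of the module); on its middle a grip block 30 mm (x) by 40 mm (y) by 36 mm high, its top 78 mm above the underside. 0.15 to 0.3 kg. Best held by the grip block, across its 30 mm. This point is the module's centre, 39 mm above its underside; z is up out of the label. None if absent.
- red_label (a point): centre of the white bar code label (28 x 38 mm) on top of the red module's grip block, 39 mm above its centre point; z is the label's outward normal. None if absent.
- pocket0 (a point): centre of the inner floor of one of the three pockets of the grey charging dock, a fixed tray 206 mm (y) by 104 mm (x) with a 12 mm black strip along its front (-x). Each pocket is 88 mm (x) by 58 mm (y) and 25 mm deep, walls 8 mm thick, pockets 66 mm apart along y, floor 8 mm over the bench. A module fits either way round, with its 80 mm along x; seated, its centre is 39 mm above this point.
- pocket1 (a point): centre of the inner floor of one of the three pockets of the grey charging dock, a fixed tray 206 mm (y) by 104 mm (x) with a 12 mm black strip along its front (-x). Each pocket is 88 mm (x) by 58 mm (y) and 25 mm deep, walls 8 mm thick, pockets 66 mm apart along y, floor 8 mm over the bench. A module fits either way round, with its 80 mm along x; seated, its centre is 39 mm above this point.
- pocket2 (a point): centre of the inner floor of one of the three pockets of the grey charging dock, a fixed tray 206 mm (y) by 104 mm (x) with a 12 mm black strip along its front (-x). Each pocket is 88 mm (x) by 58 mm (y) and 25 mm deep, walls 8 mm thick, pockets 66 mm apart along y, floor 8 mm over the bench. A module fits either way round, with its 80 mm along x; seated, its centre is 39 mm above this point.
- knob (a joint): angle of the charger's knob, rad: 0 to 2.6, grows clockwise seen from above; at 1.3 the white pointer points at the green mark. Plain friction of about 0.05 N m holds it where it is left.
- knob_grip (a point): the knob: an upright black thumb bar 52 mm long, 14 mm thick, 42 mm high on a disc, sunk in a fixed blue box 170 x 170 x 78 mm high under a guard plate with a round opening 110 mm across. This point is on the turning axis (vertical), 42 mm above the bench, 15 mm below the bar's top and 36 mm below the guard plate's top; the well's floor is 32 mm below it, the disc's top (60 mm across) 26 mm below it. x points along the bar to the end with the white pointer.
- knob_mark (a point): the green mark on top of the guard plate, 67 mm from the knob's axis, 78 mm above the bench.
- charger_label (a point): centre of the white bar code label (24 x 38 mm) lying flat on top of the guard plate, 70 mm from the knob's axis on the box's -x side, 78 mm above the bench; z is its outward normal (up).
- scanner_grip (a point): centre of the hand-held scanner's black handle, a bar 150 mm long (x) and 34 x 34 mm across, starting level on its rest; 0.26 kg, its centre of mass about 14 mm ahead (+x) of this point. An orange head is bent down at the +x end; the head reaches 124 mm ahead of this point and 51 mm below it. z is up.
- scanner_nose (a point): centre of the scanner's red window, 110 mm ahead (+x of the handle) of scanner_grip and 42 mm below it; x is the direction of the beam, 60 degrees below the handle's +x axis; y is the handle's y.
- scanner: the scanner itself; the origin is on the underside of the handle, at its middle, 17 mm below scanner_grip.
- rest_top (a point): the scanner's fixed rest: middle between two U-shaped grey saddles 104 mm apart along x (each 18 mm long, 46 mm wide inside, cheeks 14 mm high and 6 mm thick), at the height of their floors, 60 mm above the bench. With the scanner on the rest its handle lies along the rest's x and scanner_grip is 17 mm above this point. Between the saddles (86 mm free along x) there is nothing but a base plate 8 mm thick.
- spool: bystander, not to be disturbed: steel solder spool, 64 mm across, 36 mm high. Origin at its underside.
- tape: bystander, not to be disturbed: roll of yellow tape, 100 mm across, 24 mm high. Origin at its underside.
Things that resemble listed ones, but are neither listed nor needed, are in the scene too. Of the things shaped like the part that bears knob, the blue one is meant.

How it is judged:
On the way, in this order (a step that is already met when the one before it is completed fails the run):
1. every module on the bench sits flat on the floor of a dock pocket ((horizontal distance between green_center and pocket0 below 0.012 m or horizontal distance between green_center and pocket1 below 0.012 m or horizontal distance between green_center and pocket2 below 0.012 m) and height (world z) of each of green_center, blue_center, yellow_center, red_center below 0.053 m and angle between each of green_center, blue_center, yellow_center, red_center's own z axis and vertical below 0.12 rad and (horizontal distance between blue_center and pocket0 below 0.012 m or horizontal distance between blue_center and pocket1 below 0.012 m or horizontal distance between blue_center and pocket2 below 0.012 m) and (horizontal distance between yellow_center and pocket0 below 0.012 m or horizontal distance between yellow_center and pocket1 below 0.012 m or horizontal distance between yellow_center and pocket2 below 0.012 m) and (horizontal distance between red_center and pocket0 below 0.012 m or horizontal distance between red_center and pocket1 below 0.012 m or horizontal distance between red_center and pocket2 below 0.012 m)), for 0.3 s.
2. the knob's pointer is at the green mark (within 0.15 rad) (value of joint knob between 1.15 and 1.45 rad), for 0.3 s.
3. the scanner, held still in the gripper, is aimed at the charger's label (beam within 14 mm of its centre both ways and within 45 degrees of square, window 40 to 160 mm away) (x of charger_label in the frame of scanner_nose between 0.04 and 0.16 m and y of charger_label in the frame of scanner_nose between -0.014 and 0.014 m and z of charger_label in the frame of scanner_nose between -0.014 and 0.014 m and angle between the x axis of scanner_nose and the z axis of charger_label, either way round below 0.8 rad and linear speed of scanner below 0.02 m/s and angular speed of scanner below 0.15 rad/s and contact force between the fingers and scanner above 1 N), for 1 s.
4. the scanner is kept aimed at the green module's label (beam within 14 mm of its centre both ways and within 45 degrees of square, window 40 to 160 mm away) (x of green_label in the frame of scanner_nose between 0.04 and 0.16 m and y of green_label in the frame of scanner_nose between -0.014 and 0.014 m and z of green_label in the frame of scanner_nose between -0.014 and 0.014 m and angle between the x axis of scanner_nose and the z axis of green_label, either way round below 0.8 rad), for 1 s.
5. the scanner is kept aimed at the blue module's label (beam within 14 mm of its centre both ways and within 45 degrees of square, window 40 to 160 mm away) (x of blue_label in the frame of scanner_nose between 0.04 and 0.16 m and y of blue_label in the frame of scanner_nose between -0.014 and 0.014 m and z of blue_label in the frame of scanner_nose between -0.014 and 0.014 m and angle between the x axis of scanner_nose and the z axis of blue_label, either way round below 0.8 rad), for 1 s.
6. the scanner is kept aimed at the yellow module's label (beam within 14 mm of its centre both ways and within 45 degrees of square, window 40 to 160 mm away) (x of yellow_label in the frame of scanner_nose between 0.04 and 0.16 m and y of yellow_label in the frame of scanner_nose between -0.014 and 0.014 m and z of yellow_label in the frame of scanner_nose between -0.014 and 0.014 m and angle between the x axis of scanner_nose and the z axis of yellow_label, either way round below 0.8 rad), for 1 s.
7. the scanner is kept aimed at the red module's label (beam within 14 mm of its centre both ways and within 45 degrees of square, window 40 to 160 mm away) (x of red_label in the frame of scanner_nose between 0.04 and 0.16 m and y of red_label in the frame of scanner_nose between -0.014 and 0.014 m and z of red_label in the frame of scanner_nose between -0.014 and 0.014 m and angle between the x axis of scanner_nose and the z axis of red_label, either way round below 0.8 rad), for 1 s.
At the end, for the whole second after the job is handed in: every present module sits flat in a pocket of the dock (within 12 mm of its centre, on its floor), the knob is within 0.15 rad of the mark, the scanner lies level on its rest (within 22 mm of its middle, aligned within 0.15 rad), everything at rest (all of step 1 and all of step 2 and horizontal distance between scanner_grip and rest_top below 0.022 m and z of scanner_grip in the frame of rest_top between 0.01 and 0.024 m and angle between scanner's own z axis and vertical below 0.12 rad and angle between the x axis of scanner and the x axis of rest_top, either way round below 0.15 rad and linear speed of scanner below 0.03 m/s); the robot touches nothing.
It fails at once if the spool was moved more than 40 mm (distance of spool from where it was at the start of the episode above 0.04 m).
It fails at once if the tape was moved more than 40 mm (distance of tape from where it was at the start of the episode above 0.04 m).
Of green, blue, yellow, red only 2 to 3 are there at a start; the rules pass over those that are not, and their reading is None.
At some moment in a run one of green, blue, yellow, red may be knocked a few centimetres aside while the robot is not near it.
It also fails if it takes over 208 s, if anything falls off the work surface, if the arm or the gripper's body presses on something with over 40 N, if the wrist force passes 120 N, or if a joint passes its speed limit or range.

ROBOT

A 6-joint arm with a two-finger parallel gripper is mounted at the origin on the work surface. World frame = base frame: x ahead of the robot, y to its left, z up, the work surface at z = 0. Lengths are in m, angles in rad, forces in N, time in s.
With the tool pointing down it reaches from about 0.275 to 0.85 m from the base axis. Payload 19 kg.
Tool frame: the origin (TCP) lies midway between the tips of the shut fingers; the grasp point (between the pads) lies 19 mm behind it; z points along the fingers, y is the line along which they close (so a half turn about z gives the same grasp; the last joint's range is limited). The gripper opens to 85 mm and grips with 20 to 120 N. Pads are 22 mm wide; open, the fingers measure 114 mm over their backs; the gripper's body (76 mm by 85 mm) begins 54 mm behind the grasp point. The pads swing forward as they close: fully open they stand 13 mm farther back than shut.
Start: joints at [-1.373, 0.15, 1.437, -0, 1.554, -0.134], TCP at [0.187, -0.544, 0.231] pointing down, gripper open.
Joint ranges: [-2.8, 2.8], [-0.68, 2.1], [0.12, 2.68], [-1.39, 4.53], [0.16, 2.79], [-2.81, 2.81]. Speed limits (rad/s): [1.89, 1.89, 2.22, 3.01, 3.01, 3.01].

INTERFACE

Orientations are given as a unit quaternion [w, x, y, z].
In Python, from rig import env gives the robot as it stands. The module is installed in compiled form; this text tells all that it offers.
- The arm moves only by the shell command python3 -m handwheel 'ROWS' [OPENING]. ROWS is a JSON object of lists of equal length, an entry for each row: "translation": the shift along the tool's x, y, z in mm, a list of three; "delta_rot": the turn, a rotation vector about the tool's x, y, z in degrees, a list of three. In form: {"translation": [[tx, ty, tz], ...], "delta_rot": [[ax, ay, az], ...]}. A call has exactly 8 rows; each row shifts and turns the commanded pose from where the row before left it, along the tool's axes as they then stand; what a row does not reach is not made up. A row lasts 1/8 s, in which the tool goes at most 62.5 mm and 10.7 degrees, less where a joint would pass 70% of its speed; a pose out of reach is approached as far as the arm can. A call with a gripper value outside its range is refused whole. OPENING is the finger opening in mm, from 0 to 85.4, set as the call begins (- or left out, the last holds). The fingers move at their own pace and stop on an object; the grip force is fixed at half the most. Time passes only in rows, so rows that do not move let the fingers close, or fill a call up. It gives the time, the measured TCP pose, the force, the opening and the grip force at its end, in the units of the state.
- env.observe(): the state, without advancing time (a new reading comes with each control period).
- env.get_image(name): name is "scene" or "top" or "wrist"; returns a dict with "image" (384x512x3 uint8, red, green, blue), "intrinsics" (3x3 intrinsics, pixels), "dist_coeffs" ([k1, k2, p1, p2, k3] as OpenCV has them; the pictures are not rectified), "R" (3x3) and "t" (3): a world point X has camera coordinates R X + t. Camera axes: x right, y down, z forward; pixel columns grow to the right and rows downward; lengths in m; the calibration is good to about 2 mm. A picture is of the moment at which its call begins. There is no depth.
- env.close_job(): hands the job in; it is judged then, once.
Trained networks look in a picture, given as the dict that the camera call returned (one of the last four; its "shot" number tells which), for a name from the list of things; names that differ only in an ending like _2 or _b are one class to them, and where a whole thing is asked for, a point or a joint stands for the part that bears it (a point fixed in the world has none). Each returns a list of dicts, best first, with "confidence" (0 to 1); they miss things now and then, are a little off and sometimes report something else, mostly with a low value. They report only what shows in the picture. A call takes as long as a camera call. They do not tell look-alikes from the thing itself.
- env.look_for(picture, thing): "extent" ([centre column, centre row, width, height] in pixels, round what is visible of it).
The state is a dict: "clock": time; "joint_positions": joint angles; "dq": joint speeds; "effort": joint torques, N m; "tcp_pos": TCP position; "eef_rot": TCP orientation; "wrist_force": force on the tool from outside, world axes, zero at the start; "torque": the same for the moment, N m; "gripper_width": finger opening in m; "grip_force": force on a finger pad.
Only numpy, scipy, OpenCV 4.12 (cv2) and the standard library are available. Lean on these libraries where they do the work, as an engineer would, in place of code of your own. Each camera call takes 0.05 s, during which the arm holds its last target. There are 200 camera calls.

## Working session

There is one attempt and no reset: what is moved stays moved. The work goes in short steps, Python scripts to look and compute and a shell command to move; the robot and the scene stay as the last step left them, time stands still between calls to the robot, and variables do not carry over. Pictures are saved under pics/ and viewed, at most 19 in all, crops included, and the job is handed in when it is done.

```bash
mkdir -p pics; cat > h.py <<'E'
import numpy as np, cv2
from rig import env
from scipy.spatial.transform import Rotation as Rn
def px2w(im,uv,z):
    p=cv2.undistortPoints(np.array([[uv]],float),im["intrinsics"],np.array(im["dist_coeffs"],float))[0,0]
    R=np.array(im["R"]);t=np.array(im["t"])
    c=-R.T@t; d=R.T@np.array([p[0],p[1],1]); return c+d*(z-c[2])/d[2]
def w2px(im,X):
    return cv2.projectPoints(np.array([X],float),cv2.Rodrigues(np.array(im["R"]))[0],np.array(im["t"],float),im["intrinsics"],np.array(im["dist_coeffs"],float))[0][0,0]
def save(im,n): cv2.imwrite("pics/"+n+".png",im["image"][:,:,::-1])
def tcp():
    s=env.observe(); q=s["eef_rot"]; return np.array(s["tcp_pos"]),Rn.from_quat([q[1],q[2],q[3],q[0]]).as_matrix(),s
def to(target,yaw=None):
    "tool-frame shift (mm) and turn (deg) to a target; yaw = world angle of tool y axis, tool down"
    p,R,s=tcp()
    o=R.T@(np.array(target)-p)*1000
    print("shift mm",o.round(1),"clock",round(s["clock"],2),"tcp",p.round(4))
    if yaw is not None:
        best=None
        for k in (0,np.pi):
            y=np.array([np.cos(yaw+k),np.sin(yaw+k),0]);z=np.array([0,0,-1.]);x=np.cross(y,z)
            T=np.stack([x,y,z],1); r=Rn.from_matrix(R.T@T).as_rotvec(degrees=True)
            print(" rotvec",r.round(1),"j6",round(s["joint_positions"][5],2))
E
cat > a.py <<'E'
from h import *
a={}
for n in ("top","scene"):
    im=env.get_image(n); save(im,n+"0")
    for t in ("green_center","blue_center","yellow_center","red_center","knob","scanner","spool","tape","green_label","charger_label","knob_mark","scanner_grip","scanner_nose","pocket0","rest_top"):
        r=env.look_for(im,t)
        print(n,t,[(np.round(d["extent"],1).tolist(),round(d["confidence"],2)) for d in r[:4]])
    print((-np.array(im["R"]).T@im["t"]).round(3))
E
python3 a.py
```

```text
top green_center [([234.1, 144.1, 66.5, 40.2], 0.37), ([371.2, 182.9, 18.2, 16.8], 0.25)]
top blue_center [([174.7, 177.8, 18.5, 27.1], 0.7)]
top yellow_center [([219.4, 195.5, 22.1, 20.8], 0.78), ([374.9, 178.9, 65.1, 59.6], 0.47)]
top red_center []
top knob [([337.6, 273.4, 16.3, 16.7], 0.75), ([369.6, 181.8, 17.9, 20.3], 0.64)]
top scanner [([311.5, 182.0, 19.7, 60.6], 0.87), ([372.1, 178.8, 58.5, 61.0], 0.63), ([370.9, 180.9, 21.9, 19.6], 0.3)]
top spool [([232.2, 143.5, 65.3, 41.2], 0.29)]
top tape [([179.8, 134.8, 35.7, 32.7], 0.6)]
top green_label [([310.7, 181.7, 20.6, 60.3], 0.68), ([229.9, 143.7, 61.0, 43.8], 0.28)]
top charger_label [([373.7, 178.0, 65.4, 62.6], 0.89), ([339.4, 271.5, 71.2, 64.4], 0.67)]
top knob_mark [([373.4, 179.4, 66.9, 60.8], 0.88), ([339.8, 271.5, 72.6, 64.8], 0.77)]
top scanner_grip [([231.6, 142.7, 63.0, 38.8], 0.36)]
top scanner_nose [([309.8, 182.3, 21.7, 59.3], 0.61)]
top pocket0 [([230.3, 144.2, 69.2, 46.5], 0.76)]
top rest_top [([308.2, 191.1, 28.1, 43.1], 0.57)]
[ 0.319 -0.054  1.512]
scene green_center [([228.8, 238.7, 59.3, 41.3], 0.49)]
sc
[... 314 characters left out ...]
 57.2, 43.4], 0.58)]
scene spool [([358.1, 169.4, 19.2, 16.1], 0.56)]
scene tape [([311.1, 220.3, 61.9, 61.4], 0.61), ([346.6, 191.4, 32.0, 22.3], 0.56), ([230.2, 238.4, 58.0, 42.8], 0.48)]
scene green_label []
scene charger_label [([182.8, 287.7, 83.7, 86.0], 0.87), ([145.5, 213.6, 61.4, 65.1], 0.7)]
scene knob_mark [([183.8, 288.5, 82.0, 83.7], 0.81), ([148.0, 211.5, 64.8, 65.0], 0.64), ([183.9, 289.0, 21.0, 17.7], 0.32)]
scene scanner_grip [([229.4, 236.9, 57.5, 41.9], 0.97), ([317.1, 168.5, 24.1, 27.8], 0.75)]
scene scanner_nose [([229.6, 236.6, 62.0, 45.1], 0.56)]
scene pocket0 [([308.9, 218.5, 61.1, 60.8], 0.7)]
scene rest_top [([220.8, 245.9, 43.7, 32.7], 0.93)]
[ 1.106 -0.75   1.105]
```

```bash
python3 -c "
import cv2
a=cv2.imread('pics/top0.png');cv2.imwrite('pics/top0c.png',cv2.resize(a[100:310,130:410],None,fx=2.8,fy=2.8,interpolation=cv2.INTER_CUBIC))"
```

```text
(no output)
```

View pics/top0c.png

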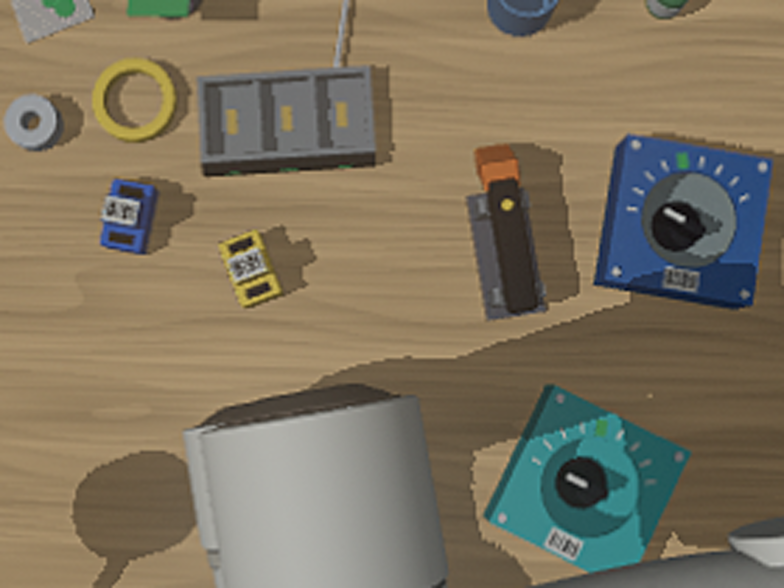

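View pics/scene0.png

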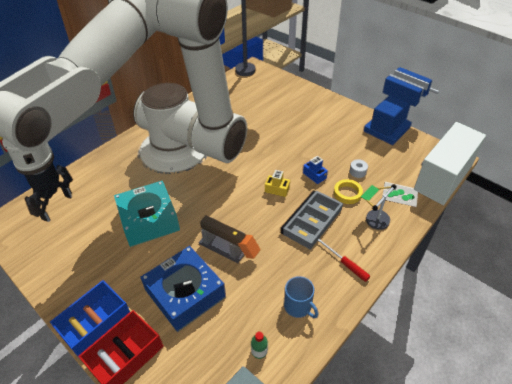

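The top crop shows the blue module at about (128,212), yellow at (248,266), the dock rim at (200–375, 67–173), and the scanner on its rest at (512,240). The blue charger is at (688,222), its pointer upper-left of the mark at (683,160), and a teal decoy lies below it. The spool is at (30,122) and the tape at (135,98). The scene view shows no green or red module. Now for rough positions.

```bash
cat > b.py <<'E'
from h import *
im=env.get_image("top")
C=lambda u,v:(u/2.8+130-.3,v/2.8+100-.3)
for n,u,v,z in [("blueL",121,210,.078),("yelL",246,265,.078),("dockTL",199,78,.033),("dockTR",371,68,.033),("dockBR",375,155,.033),("dockBL",203,165,.033),
 ("knobpt0",666,210,.057),("knobpt1",684,218,.057),("mark",683,160,.078),("chlab",681,279,.078),("screwTL",635,145,.078),("screwTR",763,167,.078),("screwBR",744,294,.078),("screwBL",616,271,.078),
 ("handle back",517,308,.094),("handle front",503,184,.094),("spool",31,121,.036),("tape",135,98,.024)]:
    print(n,px2w(im,C(u,v),z)[:2].round(4))
hsv=cv2.cvtColor(im["image"],cv2.COLOR_RGB2HSV)
for n,lo,hi in (("green",45,85),("red",0,6)):
    m=cv2.inRange(hsv,(lo,110,60),(hi,255,255)); k,_,st,ce=cv2.connectedComponentsWithStats(m)
    print(n,[(s[4],c.round().tolist()) for s,c in zip(st[1:],ce[1:]) if s[4]>30])
w=env.get_image("wrist");p,R,s=tcp();print(R.round(3)); c=-np.array(w["R"]).T@w["t"];print("cam in tool",(R.T@(c-p)).round(4), (R.T@np.array(w["R"]).T).round(3).tolist(),w["intrinsics"])
E
python3 b.py
```

```text
blueL [0.5117 0.2353]
yelL [0.4526 0.0901]
dockTL [0.6781 0.1589]
dockTR [ 0.6949 -0.0448]
dockBR [ 0.5905 -0.0523]
dockBL [0.5736 0.1497]
knobpt0 [ 0.531  -0.3893]
knobpt1 [ 0.5223 -0.4103]
mark [ 0.5861 -0.404 ]
chlab [ 0.4497 -0.4018]
screwTL [ 0.6019 -0.3488]
screwTR [ 0.5808 -0.4965]
screwBR [ 0.4345 -0.4739]
screwBL [ 0.4569 -0.3278]
handle back [ 0.4111 -0.2147]
handle front [ 0.55   -0.1969]
spool [0.6213 0.3568]
tape [0.6542 0.2359]
green [(np.int32(64), [145.0, 86.0]), (np.int32(99), [148.0, 99.0]), (np.int32(171), [186.0, 101.0])]
red [(np.int32(189), [256.0, 81.0]), (np.int32(38), [373.0, 92.0]), (np.int32(1731), [444.0, 175.0])]
[[ 0.945  0.326 -0.   ]
 [ 0.326 -0.945  0.   ]
 [ 0.    -0.    -1.   ]]
cam in tool [ 0.0827 -0.0007 -0.1428] [[0.0, -0.947, -0.321], [1.0, -0.0, 0.001], [-0.001, -0.321, 0.947]] [[343.59000708   0.         256.30570486]
 [  0.         343.59000708 191.47346963]
 [  0.           0.           1.        ]]
```

View pics/top0.png

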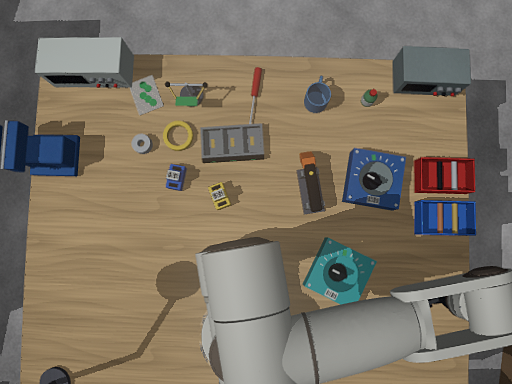

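Only blue and yellow are present, with green and red absent. I'll move above yellow for a close view.

```bash
cat >> h.py <<'E'
from scipy.linalg import logm,expm
def down(yaw):
    y=np.array([np.cos(yaw),np.sin(yaw),0]);z=np.array([0,0,-1.]);return np.stack([np.cross(y,z),y,z],1)
def plan(target,Rt,N,start=None):
    "constant row that, repeated N times, leads to the target pose"
    if start is None: p,R,_=tcp()
    else: p,R=start
    if Rt is None: Rt=R
    A=np.eye(4);A[:3,:3]=R;A[:3,3]=p;B=np.eye(4);B[:3,:3]=Rt;B[:3,3]=target
    T=expm(np.real(logm(np.linalg.inv(A)@B))/N)
    print(f"x{N} rows: t {(T[:3,3]*1000).round(1).tolist()} r {Rn.from_matrix(T[:3,:3]).as_rotvec(degrees=True).round(2).tolist()}")
    return np.array(target,float),Rt
E
python3 -c "
from h import *
plan([.44,.11,.27],down(np.radians(20)),16)"
```

```text
x16 rows: t [48.4, -6.1, -2.4] r [-0.0, -0.0, -5.69]
```

```bash
for i in 1 2; do python3 -m handwheel '{"translation": [[48.4,-6.1,-2.4],[48.4,-6.1,-2.4],[48.4,-6.1,-2.4],[48.4,-6.1,-2.4],[48.4,-6.1,-2.4],[48.4,-6.1,-2.4],[48.4,-6.1,-2.4],[48.4,-6.1,-2.4]], "delta_rot": [[0,0,-5.7],[0,0,-5.7],[0,0,-5.7],[0,0,-5.7],[0,0,-5.7],[0,0,-5.7],[0,0,-5.7],[0,0,-5.7]]}' 85; done
python3 -c "
from h import *
im=env.get_image('wrist');save(im,'w1');print(tcp()[0],tcp()[2]['joint_positions'],tcp()[2]['clock'])
for t in ('yellow_center','yellow_label','blue_center','pocket0'):
    print(t,[(np.round(d['extent'],1).tolist(),round(d['confidence'],2)) for d in env.look_for(im,t)[:3]])
t=env.get_image('top');save(t,'top1')"
```

```text
clock: 2.7
tcp_pos: [0.4514, -0.268, 0.2506]
eef_rot: [-0.0, 0.844, 0.536, 0.0]
wrist_force: [0.2, 0.1, -0.4]
gripper_width: 0.0853
grip_force: 0.0
clock: 3.7
tcp_pos: [0.4385, 0.112, 0.2699]
eef_rot: [0.0, 0.571, 0.821, 0.0]
wrist_force: [0.9, 0.3, -0.8]
gripper_width: 0.0849
grip_force: 0.0
[0.43668637 0.11589666 0.27049359] [ 0.08705047 -0.12136008  1.63468733  0.0021494   1.62762993 -0.27641497] 3.75
yellow_center [([265.0, 177.7, 72.3, 55.4], 0.67)]
yellow_label [([263.9, 177.5, 67.1, 58.4], 0.74)]
blue_center [([365.3, 63.6, 89.8, 88.0], 0.96)]
pocket0 [([391.4, 234.4, 152.0, 162.1], 0.6), ([264.0, 177.2, 73.6, 59.9], 0.32)]
```

View pics/w1.png

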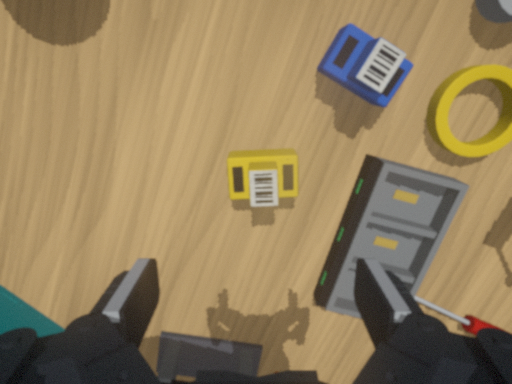

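The wrist view shows the yellow label at about (264,188), blue's label at (381,64), the dock rim from (383,159) to (467,185), and the tape at (480,110). Next I'll compute exact poses.

```bash
cat >> h.py <<'E'
def label(im,uv,z,half=45):
    "white label near uv: world centre and yaw of its short axis (module x), deg"
    hsv=cv2.cvtColor(im["image"],cv2.COLOR_RGB2HSV); m=cv2.inRange(hsv,(0,0,150),(180,50,255))
    u,v=map(int,uv); k=np.zeros_like(m); k[max(0,v-half):v+half,max(0,u-half):u+half]=255
    m=cv2.morphologyEx(m&k,cv2.MORPH_CLOSE,np.ones((9,9)))
    n,l,st,ce=cv2.connectedComponentsWithStats(m); i=min(range(1,n),key=lambda i:np.hypot(*(ce[i]-uv)) if st[i][4]>150 else 1e9)
    c=max(cv2.findContours((l==i).astype(np.uint8),0,1)[0],key=cv2.contourArea)
    W=np.array([px2w(im,p[0],z)[:2] for p in c])
    r=cv2.minAreaRect((W*1000).astype(np.float32)); b=cv2.boxPoints(r)
    e=[b[1]-b[0],b[2]-b[1]]; s=min(e,key=np.linalg.norm)
    yaw=(np.degrees(np.arctan2(s[1],s[0]))+90)%180-90
    print("label",np.round(r[0],1),"size",np.round(r[1],1),"yaw",round(float(yaw),1),"px",st[i].tolist()); return np.array(r[0])/1000,yaw
E
python3 -c "
from h import *
im=env.get_image('wrist')
label(im,(264,188),.078);label(im,(381,64),.078)
for n,u,v in (('farL',383,159),('backL',467,185),('frontR',327,305),('backR',360,318)): print(n,px2w(im,(u,v),.033)[:2].round(4))
P=np.array([.634,.053]);x=np.array([np.cos(.083),np.sin(.083)]);y=np.array([-x[1],x[0]])
pts=[]
for k in (-66,0,66):
  c=P+y*k/1000; pts.append(w2px(im,[c[0],c[1],.008]));print(k,c.round(4),pts[-1].round())
I=im['image'].copy()
for a,b in ((-52,-103),(-52,103),(52,103),(52,-103)):
  c=P+x*a/1000+y*b/1000;pts.append(w2px(im,[c[0],c[1],.033]))
for q in pts: cv2.circle(I,tuple(int(a) for a in q),3,(255,0,0),-1)
cv2.imwrite('pics/w2.png',cv2.resize(I[30:330,220:512,::-1],None,fx=2,fy=2))
"
```

```text
label [454.8  89.3] size [27.5 38.1] yaw 23.0 px [250, 168, 28, 37, 954]
label [512.2 237.1] size [39.1 34.4] yaw -9.6 px [356, 33, 50, 56, 1506]
farL [0.5756 0.1529]
backL [0.6795 0.1583]
frontR [ 0.5958 -0.0479]
backR [ 0.6449 -0.0513]
-66 [ 0.6395 -0.0128] [363. 282.]
0 [0.634 0.053] [382. 240.]
66 [0.6285 0.1188] [402. 194.]
```

View pics/w2.png

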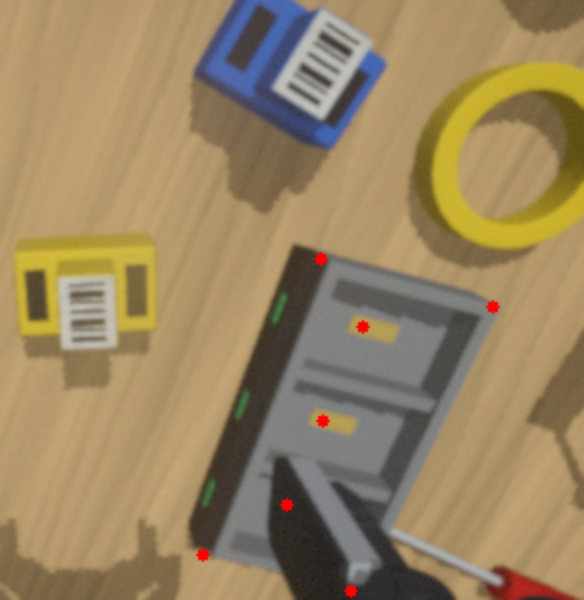

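```bash
python3 -c "
from h import *
s=plan([.4548,.0893,.09],down(np.radians(23)),6)
plan([.4548,.0893,.046],s[1],2,s)"
```

```text
x6 rows: t [-4.1, 1.1, 29.9] r [-0.0, 0.0, -0.48]
x2 rows: t [0.0, 0.0, 22.0] r [0.0, 0.0, -0.0]
```

```bash
python3 -m handwheel '{"translation": [[-4.1,1.1,29.9],[-4.1,1.1,29.9],[-4.1,1.1,29.9],[-4.1,1.1,29.9],[-4.1,1.1,29.9],[-4.1,1.1,29.9],[0,0,22],[0,0,22]], "delta_rot": [[0,0,-0.5],[0,0,-0.5],[0,0,-0.5],[0,0,-0.5],[0,0,-0.5],[0,0,-0.5],[0,0,0],[0,0,0]]}' 75
python3 -m handwheel '{"translation": [[0,0,0],[0,0,0],[0,0,0],[0,0,0],[0,0,0],[0,0,0],[0,0,0],[0,0,0]], "delta_rot": [[0,0,0],[0,0,0],[0,0,0],[0,0,0],[0,0,0],[0,0,0],[0,0,0],[0,0,0]]}' 10
python3 -c "
from h import *
P=np.array([.636,.054]);a=np.radians(5.2);y=np.array([-np.sin(a),np.cos(a)])
c=P-.066*y;print(c)
p,R,_=tcp(); s=plan([p[0],p[1],.16],None,4); plan([c[0],c[1],.16],down(a),12,s)"
```

```text
clock: 5.05
tcp_pos: [0.4545, 0.089, 0.0454]
eef_rot: [-0.0, 0.551, 0.834, -0.0]
wrist_force: [0.2, -1.0, -0.0]
gripper_width: 0.0746
grip_force: 0.0
clock: 6.05
tcp_pos: [0.4549, 0.0899, 0.0474]
eef_rot: [0.001, 0.55, 0.835, 0.0]
wrist_force: [-1.4, -2.7, 6.3]
gripper_width: 0.0288
grip_force: 60.0
[ 0.64198175 -0.01172837]
x4 rows: t [-0.0, 0.0, -28.2] r [0.0, -0.0, 0.0]
x12 rows: t [-12.3, 12.9, 0.0] r [0.01, 0.0, 1.5]
```

```bash
python3 -m handwheel '{"translation": [[0,0,-28],[0,0,-28],[0,0,-28],[0,0,-28],[-12.3,12.9,0],[-12.3,12.9,0],[-12.3,12.9,0],[-12.3,12.9,0]], "delta_rot": [[0,0,0],[0,0,0],[0,0,0],[0,0,0],[0,0,1.5],[0,0,1.5],[0,0,1.5],[0,0,1.5]]}'
python3 -m handwheel '{"translation": [[-12.3,12.9,0],[-12.3,12.9,0],[-12.3,12.9,0],[-12.3,12.9,0],[-12.3,12.9,0],[-12.3,12.9,0],[-12.3,12.9,0],[-12.3,12.9,0]], "delta_rot": [[0,0,1.5],[0,0,1.5],[0,0,1.5],[0,0,1.5],[0,0,1.5],[0,0,1.5],[0,0,1.5],[0,0,1.5]]}'
python3 -c "
from h import *
im=env.get_image('wrist');save(im,'w3');p,R,s=tcp();print(p,R.round(3),s['gripper_width'])
im=env.get_image('top');save(im,'top2')"
```

```text
clock: 7.05
tcp_pos: [0.521, 0.062, 0.1574]
eef_rot: [-0.001, 0.594, 0.804, -0.0]
wrist_force: [-0.3, 0.6, -1.5]
gripper_width: 0.0288
grip_force: 60.3
clock: 8.05
tcp_pos: [0.6421, -0.0128, 0.1583]
eef_rot: [-0.0, 0.675, 0.738, 0.0]
wrist_force: [0.2, -0.5, -2.5]
gripper_width: 0.0289
grip_force: 60.2
[ 0.64331299 -0.01414114  0.15807106] [[-0.087  0.996  0.001]
 [ 0.996  0.087 -0.   ]
 [-0.     0.    -1.   ]] 0.02937479724959965
```

View pics/w3.png

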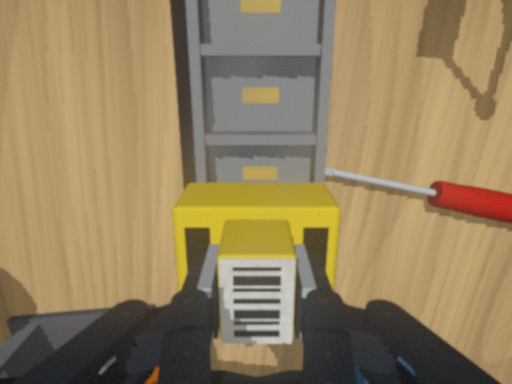

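The wrist view shows dividers at rows ~49 and ~140, the rim from columns ~190 to ~333, and the held yellow module squared up. I'll compute the dock pose from the dividers.

```bash
python3 -c "
from h import *
im=env.get_image('wrist');save(im,'w4')
I=im['image'].astype(int)
for r in (49,140):
  print(r,I[r,180:212].sum(1).tolist(), I[r,312:342].sum(1).tolist())
for c in (235,290): print(c,I[30:65,c].sum(1).tolist(),I[125:190,c].sum(1).tolist())
f=lambda u,v:px2w(im,(u,v),.033)[:2].round(4)
print('div1',f(235,49.5),f(290,49.5),'div2',f(235,140.5),f(290,140.5))
print('rim',f(190,49),f(333,49),f(196,140),f(327,140)); p,R,_=tcp();print(p)"
```

```text
49 [162, 175, 154, 185, 170, 174, 198, 269, 341, 391, 408, 411, 414, 399, 402, 398, 411, 389, 363, 335, 350, 390, 395, 397, 401, 408, 402, 404, 404, 398, 396, 393] [406, 402, 403, 410, 401, 401, 401, 382, 340, 339, 380, 405, 401, 405, 406, 405, 411, 406, 399, 407, 419, 425, 438, 445, 452, 450, 445, 441, 438, 445]
140 [293, 216, 197, 207, 210, 207, 209, 212, 225, 220, 223, 223, 260, 321, 386, 402, 403, 401, 406, 406, 398, 398, 401, 380, 361, 382, 400, 396, 397, 399, 396, 401] [407, 401, 381, 359, 360, 395, 410, 414, 411, 409, 412, 408, 415, 404, 410, 418, 438, 441, 445, 452, 452, 454, 453, 459, 457, 458, 456, 446, 442, 436]
235 [399, 404, 404, 403, 398, 396, 406, 401, 410, 399, 401, 402, 403, 401, 400, 400, 397, 396, 391, 400, 399, 395, 397, 388, 355, 300, 302, 305, 306, 308, 311, 307, 304, 308, 315] [401, 403, 402, 391, 388, 355, 336, 339, 350, 379, 391, 397, 407, 402, 397, 408, 392, 406, 384, 348, 313, 295, 296, 296, 290, 290, 292, 288, 296, 295, 293, 330, 381, 399, 409, 401, 406, 399, 404, 406, 408, 397, 407, 410, 409, 402, 398, 409, 409, 406, 408, 404, 407, 405, 402, 401, 405, 407, 388, 371, 370, 369, 373, 360, 374]
290 [404, 400, 402, 414, 410, 408, 408, 408, 401, 408, 407, 406, 397, 406, 406, 408, 405, 409, 411, 404, 402, 402, 400, 390, 340, 282, 265, 278, 271, 279, 287, 283, 289, 283, 287] [406, 398, 404, 404, 389, 365, 348, 341, 360, 378, 408, 406, 407, 407, 410, 400, 404, 395, 387, 355, 321, 314, 308, 306, 315, 322, 320, 322, 310, 324, 353, 384, 401, 408, 407, 400, 407, 407, 407, 408, 403, 409, 403, 413, 407, 401, 409, 418, 411, 405, 411, 410, 412, 411, 415, 407, 412, 407, 391, 383, 387, 380, 387, 379, 386]
div1 [0.6182 0.0851] [0.6576 0.0886] div2 [0.6227 0.0195] [0.6656 0.0234]
rim [0.586  0.0825] [0.6883 0.0916] [0.5923 0.0172] [0.6943 0.0263]
[ 0.6416754  -0.0127843   0.15792468]
```

```bash
python3 -c "
from h import *
im=env.get_image('wrist')
f=lambda u,v:px2w(im,(u,v),.033)[:2]
a=f(260,48);b=f(260,138.3);d=a-b;y=d/np.linalg.norm(d);print('div',a,b,np.linalg.norm(d),'yaw',np.degrees(np.arctan2(-y[0],y[1])))
l=f(199.5,49);r=f(320.5,49);print('inner',np.linalg.norm(l-r),np.degrees(np.arctan2(*(r-l)[::-1])))
m=(a+b)/2; P=[m-.066*y,m,m+.066*y];print('pockets',np.round(P,4))
# held module edges: body top far edge & label
p,R,_=tcp();print('tcp',p)
zt=p[2]-.047+.042
print('body top',[px2w(im,q,zt)[:2].round(4) for q in ((177,208),(337,208))], 'back edge',[px2w(im,q,zt)[:2].round(4) for q in ((185,183),(330,183))])
label(im,(256,300),zt+.036,60)
"
```

```text
div [0.6351275  0.08837557] [0.64119912 0.02369677] 0.06496315912583796 yaw 5.3628339555874085
inner 0.08695971209860759 5.14380771757632
pockets [[ 0.6443 -0.0097]
 [ 0.6382  0.056 ]
 [ 0.632   0.1217]]
tcp [ 0.64127016 -0.01234933  0.15800745]
body top [array([0.6031, 0.0089]), array([0.6765, 0.0156])] back edge [array([0.6065, 0.0213]), array([0.6714, 0.0272])]
label [638.8 -12.9] size [34.4 38.1] yaw 5.3 px [203, 259, 92, 85, 4626]
```

```bash
python3 -c "
from h import *
s=plan([.6435,-.0102,.085],down(np.radians(5.2)),4)
s=plan([.6435,-.0102,.056],None,4,s)"
```

```text
x4 rows: t [0.5, 0.6, 18.3] r [-0.01, -0.01, -0.0]
x4 rows: t [-0.0, -0.0, 7.2] r [0.0, 0.0, 0.0]
```

```bash
python3 -m handwheel '{"translation": [[0.5,0.6,18.3],[0.5,0.6,18.3],[0.5,0.6,18.3],[0.5,0.6,18.3],[0,0,7.2],[0,0,7.2],[0,0,7.2],[0,0,7.2]], "delta_rot": [[0,0,0],[0,0,0],[0,0,0],[0,0,0],[0,0,0],[0,0,0],[0,0,0],[0,0,0]]}'
python3 -c "
from h import *
p,R,s=tcp();print(p,s['wrist_force'])
im=env.get_image('wrist');save(im,'w5')"
```

```text
clock: 9.25
tcp_pos: [0.6435, -0.0099, 0.0562]
eef_rot: [0.0, 0.674, 0.739, 0.0]
wrist_force: [-0.1, 0.1, -2.7]
gripper_width: 0.0291
grip_force: 60.3
[ 0.64353069 -0.00992489  0.0561887 ] [-0.14918565  0.06695904 -2.71956693]
```

View pics/w5.png

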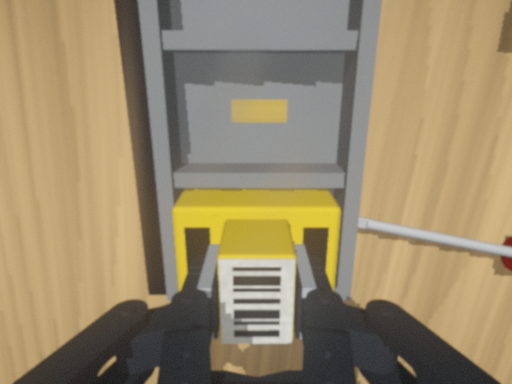

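Yellow sits freely in the right pocket, with no lateral force. Release, rise, and go to blue.

```bash
python3 -m handwheel '{"translation": [[0,0,1],[0,0,0.5],[0,0,0],[0,0,0],[0,0,0],[0,0,0],[0,0,0],[0,0,0]], "delta_rot": [[0,0,0],[0,0,0],[0,0,0],[0,0,0],[0,0,0],[0,0,0],[0,0,0],[0,0,0]]}'
python3 -m handwheel '{"translation": [[0,0,0],[0,0,0],[0,0,0],[0,0,-25],[0,0,-35],[0,0,-35],[0,0,-35],[0,0,-35]], "delta_rot": [[0,0,0],[0,0,0],[0,0,0],[0,0,0],[0,0,0],[0,0,0],[0,0,0],[0,0,0]]}' 60
python3 -c "
from h import *
plan([.50,.225,.23],down(np.radians(-9)),8)"
```

```text
clock: 10.3
tcp_pos: [0.6434, -0.0099, 0.0555]
eef_rot: [0.0, 0.674, 0.739, 0.0]
wrist_force: [-3.9, -0.0, 5.5]
gripper_width: 0.0292
grip_force: 61.1
clock: 11.3
tcp_pos: [0.6433, -0.0099, 0.221]
eef_rot: [0.0, 0.674, 0.739, 0.0]
wrist_force: [0.5, -0.1, 0.2]
gripper_width: 0.0602
grip_force: 0.0
x8 rows: t [29.1, -18.5, -1.1] r [0.0, -0.0, 1.78]
```

```bash
python3 -m handwheel '{"translation": [[29.1,-18.5,-1],[29.1,-18.5,-1],[29.1,-18.5,-1],[29.1,-18.5,-1],[29.1,-18.5,-1],[29.1,-18.5,-1],[29.1,-18.5,-1],[29.1,-18.5,-1]], "delta_rot": [[0,0,1.8],[0,0,1.8],[0,0,1.8],[0,0,1.8],[0,0,1.8],[0,0,1.8],[0,0,1.8],[0,0,1.8]]}' 75
python3 -c "
from h import *
im=env.get_image('wrist');save(im,'w6')
p,R,s=tcp();print(p)
r=env.look_for(im,'blue_label');print(r[:2]);
label(im,w2px(im,[.5122,.2371,.078]),.078,40)
t=env.get_image('top');save(t,'top3')"
```

```text
clock: 12.3
tcp_pos: [0.4996, 0.226, 0.228]
eef_rot: [0.0, 0.762, 0.648, 0.0]
wrist_force: [0.9, -0.4, -1.2]
gripper_width: 0.075
grip_force: 0.0
[0.49811288 0.2289406  0.22826177]
[{'extent': [269.6, 149.4, 84.7, 62.0], 'confidence': 0.91}]
label [512.7 236.2] size [38.5 28.7] yaw -9.4 px [253, 139, 34, 44, 1434]
```

View pics/w6.png

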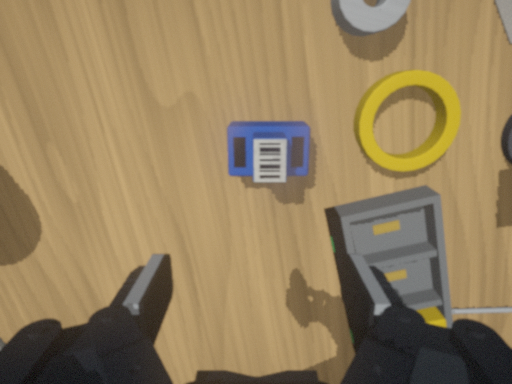

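Blue's label is at about (270,160), world (0.513, 0.236), yaw −9.4°. Pick it.

```bash
python3 -c "
from h import *
s=plan([.5127,.2362,.085],down(np.radians(-9.4)),5)
plan([.5127,.2362,.047],s[1],3,s)"
```

```text
x5 rows: t [2.4, 2.2, 28.6] r [0.0, -0.0, 0.07]
x3 rows: t [0.0, 0.0, 12.7] r [0.0, 0.0, 0.0]
```

```bash
python3 -m handwheel '{"translation": [[2.4,2.2,28.6],[2.4,2.2,28.6],[2.4,2.2,28.6],[2.4,2.2,28.6],[2.4,2.2,28.6],[0,0,12.7],[0,0,12.7],[0,0,12.7]], "delta_rot": [[0,0,0],[0,0,0],[0,0,0],[0,0,0],[0,0,0],[0,0,0],[0,0,0],[0,0,0]]}'
python3 -m handwheel '{"translation": [[0,0,0],[0,0,0],[0,0,0],[0,0,0],[0,0,0],[0,0,0],[0,0,0],[0,0,0]], "delta_rot": [[0,0,0],[0,0,0],[0,0,0],[0,0,0],[0,0,0],[0,0,0],[0,0,0],[0,0,0]]}' 10
python3 -c "
from h import *
p,R,_=tcp(); s=plan([p[0],p[1],.15],None,4); s=plan([.6375,.0555,.15],down(np.radians(5.2)),10,s);plan([.6375,.0555,.09],None,2,s)"
```

```text
clock: 13.45
tcp_pos: [0.5134, 0.235, 0.0467]
eef_rot: [0.0, 0.762, 0.648, 0.001]
wrist_force: [-0.1, -0.1, 0.1]
gripper_width: 0.0749
grip_force: 0.0
clock: 14.45
tcp_pos: [0.5133, 0.2353, 0.0475]
eef_rot: [0.0, 0.761, 0.648, 0.001]
wrist_force: [-1.6, -0.4, 5.2]
gripper_width: 0.0291
grip_force: 60.0
x4 rows: t [0.0, 0.0, -25.6] r [0.0, -0.0, 0.0]
x10 rows: t [-17.4, 13.3, 0.0] r [0.01, -0.0, -1.44]
x2 rows: t [-0.0, 0.0, 30.0] r [0.0, 0.0, 0.0]
```

```bash
python3 -m handwheel '{"translation": [[0,0,-25.6],[0,0,-25.6],[0,0,-25.6],[0,0,-25.6],[-17.4,13.3,0],[-17.4,13.3,0],[-17.4,13.3,0],[-17.4,13.3,0]], "delta_rot": [[0,0,0],[0,0,0],[0,0,0],[0,0,0],[0,0,-1.44],[0,0,-1.44],[0,0,-1.44],[0,0,-1.44]]}'
python3 -m handwheel '{"translation": [[-17.4,13.3,0],[-17.4,13.3,0],[-17.4,13.3,0],[-17.4,13.3,0],[-17.4,13.3,0],[-17.4,13.3,0],[0,0,0],[0,0,0]], "delta_rot": [[0,0,-1.44],[0,0,-1.44],[0,0,-1.44],[0,0,-1.44],[0,0,-1.44],[0,0,-1.44],[0,0,0],[0,0,0]]}'
python3 -c "
from h import *
s=plan([.6375,.0555,.085],down(np.radians(5.2)),4)
s=plan([.6375,.0555,.056],None,4,s)"
```

```text
clock: 15.45
tcp_pos: [0.5574, 0.159, 0.1491]
eef_rot: [-0.0, 0.728, 0.686, -0.0]
wrist_force: [0.4, -1.4, -2.3]
gripper_width: 0.029
grip_force: 60.1
clock: 16.45
tcp_pos: [0.6369, 0.0558, 0.1489]
eef_rot: [-0.0, 0.674, 0.738, -0.0]
wrist_force: [0.1, 0.5, -2.3]
gripper_width: 0.0289
grip_force: 59.9
x4 rows: t [-0.1, 0.1, 16.0] r [-0.01, -0.01, -0.0]
x4 rows: t [-0.0, 0.0, 7.2] r [0.0, 0.0, 0.0]
```

```bash
python3 -m handwheel '{"translation": [[0,0.1,16],[0,0.1,16],[0,0.1,16],[0,0.1,16],[0,0,7.2],[0,0,7.2],[0,0,7.2],[0,0,7.2]], "delta_rot": [[0,0,0],[0,0,0],[0,0,0],[0,0,0],[0,0,0],[0,0,0],[0,0,0],[0,0,0]]}'
python3 -c "
from h import *
p,R,s=tcp();print(p,s['wrist_force'],s['torque'])
im=env.get_image('wrist');save(im,'w7')"
```

```text
clock: 17.45
tcp_pos: [0.6378, 0.0555, 0.0561]
eef_rot: [0.0, 0.674, 0.738, 0.0]
wrist_force: [0.5, 0.3, -2.2]
gripper_width: 0.0294
grip_force: 60.0
[0.63779774 0.05552676 0.05609719] [ 0.49023378  0.28012008 -2.20489348] [-0.0136891   0.03084428  0.01325711]
```

```bash
python3 -m handwheel '{"translation": [[0,0,1],[0,0,0.3],[0,0,0],[0,0,0],[0,0,0],[0,0,0],[0,0,0],[0,0,0]], "delta_rot": [[0,0,0],[0,0,0],[0,0,0],[0,0,0],[0,0,0],[0,0,0],[0,0,0],[0,0,0]]}'
python3 -m handwheel '{"translation": [[0,0,0],[0,0,0],[0,0,0],[0,0,-25],[0,0,-35],[0,0,-40],[0,0,-45],[0,0,-45]], "delta_rot": [[0,0,0],[0,0,0],[0,0,0],[0,0,0],[0,0,0],[0,0,0],[0,0,0],[0,0,0]]}' 60
python3 -c "
from h import *
im=env.get_image('wrist');save(im,'w8')
plan([.5185,-.412,.25],down(np.radians(-29)),12)"
```

```text
clock: 18.5
tcp_pos: [0.6377, 0.0555, 0.0555]
eef_rot: [0.0, 0.674, 0.739, 0.0]
wrist_force: [-3.9, -0.7, 6.0]
gripper_width: 0.0291
grip_force: 60.9
clock: 19.5
tcp_pos: [0.6375, 0.0555, 0.2465]
eef_rot: [-0.0, 0.674, 0.739, 0.0]
wrist_force: [0.4, -0.8, -0.3]
gripper_width: 0.06
grip_force: 0.0
x12 rows: t [-40.7, -2.8, 0.3] r [0.04, -0.01, 2.85]
```

View pics/w8.png

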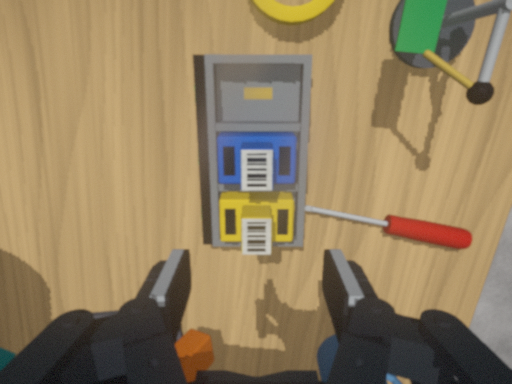

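Both modules are seated: blue at (257,160) in the middle pocket and yellow at (257,220) in the right one. I'll record the label positions, then go to the charger.

```bash
python3 -c "
from h import *
im=env.get_image('wrist'); label(im,(257,170),.086,28);label(im,(257,235),.086,28)"
python3 -m handwheel '{"translation": [[-40.7,-2.8,0],[-40.7,-2.8,0],[-40.7,-2.8,0],[-40.7,-2.8,0],[-40.7,-2.8,0],[-40.7,-2.8,0],[-40.7,-2.8,0],[-40.7,-2.8,0]], "delta_rot": [[0,0,2.85],[0,0,2.85],[0,0,2.85],[0,0,2.85],[0,0,2.85],[0,0,2.85],[0,0,2.85],[0,0,2.85]]}'
python3 -m handwheel '{"translation": [[-40.7,-2.8,0],[-40.7,-2.8,0],[-40.7,-2.8,0],[-40.7,-2.8,0],[0,0,0],[0,0,0],[0,0,0],[0,0,0]], "delta_rot": [[0,0,2.85],[0,0,2.85],[0,0,2.85],[0,0,2.85],[0,0,0],[0,0,0],[0,0,0],[0,0,0]]}' 40
python3 -c "
from h import *
im=env.get_image('wrist');save(im,'w9');p,R,s=tcp();print(p,s['joint_positions'][5])
for n,X in (('axis',[.5185,-.412,.057]),('mark',[.5861,-.404,.078]),('lab',[.4497,-.4018,.078])): print(n,w2px(im,X).round())"
```

```text
label [637.4  56.2] size [28.6 38.8] yaw 5.9 px [238, 148, 32, 41, 1275]
label [642.3 -10.8] size [29.2 38.3] yaw 5.1 px [238, 216, 30, 36, 989]
clock: 20.6
tcp_pos: [0.5881, -0.2662, 0.2445]
eef_rot: [-0.0, 0.807, 0.59, -0.0]
wrist_force: [-0.0, 0.3, -0.4]
gripper_width: 0.0596
grip_force: 0.0
clock: 21.6
tcp_pos: [0.5182, -0.411, 0.245]
eef_rot: [0.0, 0.861, 0.508, 0.0]
wrist_force: [-0.5, 0.3, 0.3]
gripper_width: 0.0401
grip_force: 0.0
[ 0.51811629 -0.41103937  0.24503811] -0.28219865217311846
axis [257. 164.]
mark [319. 127.]
lab [189. 195.]
```

View pics/w9.png

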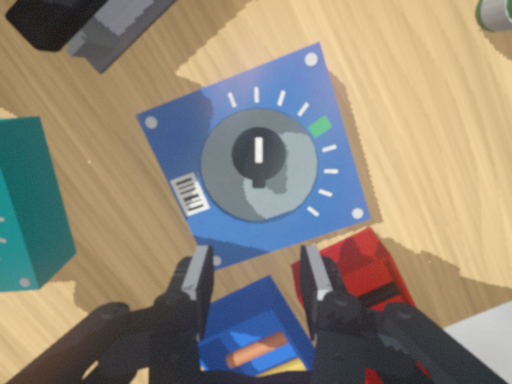

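The view shows the opening centred at (259,165), the bar vertical at column 258 with its pointer at the top, the mark at (320,127), and the label at (190,194).

```bash
python3 -c "
from h import *
im=env.get_image('wrist');f=lambda u,v,z:px2w(im,(u,v),z)[:2]
ax=f(259,164.5,.078);print('axis',ax)
S=[f(*q,.078) for q in ((311,59),(358,214),(217,260),(151,122))];print('screw mean',np.mean(S,0))
m=f(320,127,.078);print('mark',m,np.hypot(*(m-ax)));am=np.degrees(np.arctan2(*(m-ax)[::-1]))
a=f(258.3,139,.057);b=f(257.8,163,.057);c=f(259,187,.057);ab=np.degrees(np.arctan2(*(a-b)[::-1]));print(a,b,c,'bar',ab,'mark',am,'q',1.3-np.radians(ab-am))
L,_=label(im,(190,194),.078,32);print(np.hypot(*(L-ax)))
ang=np.degrees(np.arctan2(*(ax-L)[::-1]));print('box yaw',ang)
A=(ax+np.mean(S,0))/2
s=plan([*A,.10],down(np.radians(ab-90)),5);plan([*A,.030],None,3,s)"
```

```text
axis [ 0.52219403 -0.4081699 ]
screw mean [ 0.5200155  -0.41266602]
mark [ 0.58650548 -0.40434278] 0.06442521886232379
[ 0.5313656  -0.39038354] [ 0.51946129 -0.41100376] [ 0.50849305 -0.43344322] bar 60.001613980379226 mark 3.405606181487271 q 0.31221332042494665
label [ 447.9 -405.8] size [48.2 28.6] yaw -8.6 px [170, 172, 40, 54, 1091]
0.07430242527306292
box yaw -1.7943555065283359
x5 rows: t [0.4, 0.5, 29.0] r [0.0, -0.0, 0.21]
x3 rows: t [0.0, 0.0, 23.3] r [0.0, 0.0, 0.0]
```

```bash
python3 -c "
from h import *
A=[.5197,-.412]
s=plan([*A,.10],down(np.radians(-28.5)),5);plan([*A,.030],None,3,s)"
```

```text
x5 rows: t [0.0, 0.4, 29.0] r [0.0, -0.0, -0.09]
x3 rows: t [0.0, 0.0, 23.3] r [0.0, 0.0, -0.0]
```

```bash
python3 -m handwheel '{"translation": [[0,0.4,29],[0,0.4,29],[0,0.4,29],[0,0.4,29],[0,0.4,29],[0,0,23.3],[0,0,23.3],[0,0,23.3]], "delta_rot": [[0,0,0],[0,0,0],[0,0,0],[0,0,0],[0,0,0],[0,0,0],[0,0,0],[0,0,0]]}' 40
python3 -m handwheel '{"translation": [[0,0,0],[0,0,0],[0,0,0],[0,0,0],[0,0,0],[0,0,0],[0,0,0],[0,0,0]], "delta_rot": [[0,0,0],[0,0,0],[0,0,0],[0,0,0],[0,0,0],[0,0,0],[0,0,0],[0,0,0]]}' 5
python3 -c "
from h import *
im=env.get_image('wrist');save(im,'w10');print(tcp()[0],tcp()[2]['torque'])"
```

```text
clock: 22.7
tcp_pos: [0.5196, -0.4124, 0.0294]
eef_rot: [0.0, 0.861, 0.508, 0.0]
wrist_force: [0.1, 0.1, 0.2]
gripper_width: 0.0399
grip_force: 0.0
clock: 23.7
tcp_pos: [0.5196, -0.4126, 0.0304]
eef_rot: [0.0, 0.862, 0.508, 0.0]
wrist_force: [2.1, 5.1, -2.2]
gripper_width: 0.0127
grip_force: 63.1
[ 0.51962726 -0.41255911  0.03036747] [ 0.84321248 -0.20040466  0.08719982]
```

```bash
python3 -m handwheel '{"translation": [[0,0,0],[0,0,0],[0,0,0],[0,0,0],[0,0,0],[0,0,0],[0,0,0],[0,0,0]], "delta_rot": [[0,0,6.9],[0,0,6.9],[0,0,6.9],[0,0,6.9],[0,0,6.9],[0,0,6.9],[0,0,6.9],[0,0,6.9]]}'
python3 -m handwheel '{"translation": [[0,0,0],[0,0,0],[0,0,0],[0,0,0],[0,0,-30],[0,0,-40],[0,0,-50],[0,0,-50]], "delta_rot": [[0,0,0],[0,0,0],[0,0,0],[0,0,0],[0,0,0],[0,0,0],[0,0,0],[0,0,0]]}' 40
python3 -c "
from h import *
im=env.get_image('wrist');save(im,'w11');p,R,s=tcp();print(p,R[:,1])
cv2.imwrite('pics/w11c.png',cv2.resize(im['image'][60:300,120:420,::-1],None,fx=2,fy=2))"
```

```text
clock: 24.75
tcp_pos: [0.5195, -0.4122, 0.0303]
eef_rot: [-0.0, 0.999, 0.049, -0.0]
wrist_force: [0.9, 7.2, 0.3]
gripper_width: 0.0132
grip_force: 63.4
clock: 25.75
tcp_pos: [0.5193, -0.4125, 0.2017]
eef_rot: [-0.0, 0.999, 0.051, -0.0]
wrist_force: [-0.1, 1.0, 0.5]
gripper_width: 0.0401
grip_force: 0.0
[ 0.52048657 -0.41371196  0.20931062] [ 0.10165458 -0.99479763  0.0066353 ]
```

View pics/w11c.png

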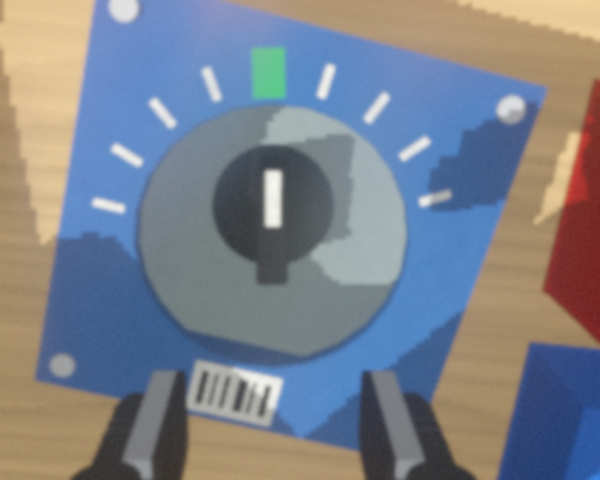

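The pointer (column 272) stands under the green mark (268,72). Next I'll measure the charger label and move above the scanner.

```bash
python3 -c "
from h import *
im=env.get_image('wrist');L,y=label(im,(237.5,256.5),.078,27)
f=lambda u,v,z:px2w(im,(120+u/2,60+v/2),z)[:2]
print('screws',np.round([f(*q,.078) for q in ((124,9),(511,109),(62,365))],4),'mark',f(269,72,.078),'ptr',f(272,172,.057),f(272,226,.057),'tail',f(272,283,.057))
s=plan([.47,-.205,.27],down(np.radians(-82.5)),7)"
```

```text
label [ 448.8 -402. ] size [40.3 28. ] yaw -8.6 px [214, 238, 45, 36, 1098]
screws [[ 0.6049 -0.3497]
 [ 0.5835 -0.5014]
 [ 0.4547 -0.3275]] mark [ 0.58792834 -0.40573462] ptr [ 0.54544768 -0.41137348] [ 0.52131453 -0.41383815] tail [ 0.49444472 -0.41658239]
x7 rows: t [-3.8, -30.4, -9.2] r [0.06, -0.04, -0.24]
```

```bash
python3 -m handwheel '{"translation": [[-3.8,-30.4,-9.2],[-3.8,-30.4,-9.2],[-3.8,-30.4,-9.2],[-3.8,-30.4,-9.2],[-3.8,-30.4,-9.2],[-3.8,-30.4,-9.2],[-3.8,-30.4,-9.2],[0,0,0]], "delta_rot": [[0,0,-0.2],[0,0,-0.2],[0,0,-0.2],[0,0,-0.2],[0,0,-0.2],[0,0,-0.2],[0,0,-0.2],[0,0,0]]}' 70
python3 -c "
from h import *
im=env.get_image('wrist');save(im,'w12');p,R,s=tcp();print(p,R[:,0],s['joint_positions'])
for t in ('scanner','scanner_grip','scanner_nose','rest_top'): print(t,[(np.round(d['extent'],1).tolist(),round(d['confidence'],2)) for d in env.look_for(im,t)[:2]])"
```

```text
clock: 26.85
tcp_pos: [0.4692, -0.2028, 0.2654]
eef_rot: [0.0, 0.998, 0.064, 0.001]
wrist_force: [0.3, 0.1, -0.1]
gripper_width: 0.07
grip_force: 0.0
[ 0.46931671 -0.20374114  0.26476186] [9.91919388e-01 1.26867593e-01 7.36446815e-04] [-5.60208314e-01  7.58867410e-03  1.52411604e+00 -6.45142665e-05
  1.60888216e+00  8.83375330e-01]
scanner [([260.9, 120.5, 55.9, 208.7], 0.92)]
scanner_grip [([263.2, 120.8, 52.1, 213.3], 0.88)]
scanner_nose [([261.9, 120.2, 48.9, 211.3], 0.88), ([428.3, 128.0, 167.4, 216.2], 0.47)]
rest_top [([265.2, 141.8, 69.4, 138.5], 0.92), ([426.8, 128.2, 164.2, 219.5], 0.48)]
```

View pics/w12.png

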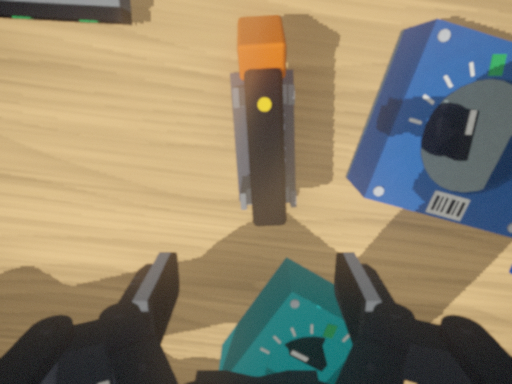

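The scanner's handle runs from (264,70) to (269,224), with the head at (261,45) and the rest underneath.

```bash
python3 -c "
from h import *
im=env.get_image('wrist');I=cv2.cvtColor(im['image'],cv2.COLOR_RGB2HSV)
for r in (85,120,150,180,215):
  g=I[r,225:310]; d=np.where((g[:,2]<75))[0]+225; print(r,d.min(),d.max(),len(d))
print(I[205:235,268,2].tolist(),I[60:80,262].tolist())
f=lambda u,v:px2w(im,(u,v),.094)[:2]
a=f(264.5,85);b=f(269.5,215);e=f(269.7,223.5);print(a,b,e);yaw=np.arctan2(*(a-b)[::-1]);x=np.array([np.cos(yaw),np.sin(yaw)]);print(np.degrees(yaw),'grip',e+.075*x, 'front',f(263.5,69.5),np.linalg.norm(e-f(263.5,69.5)))"
```

```text
Traceback (most recent call last):
ValueError: zero-size array to reduction operation minimum which has no identity
```

```bash
python3 -c "
from h import *
im=env.get_image('wrist');I=im['image'].astype(int).sum(2)
for r in (85,120,150,180,215): print(r,I[r,230:302].tolist())
print(I[205:235,268].tolist())
f=lambda u,v:px2w(im,(u,v),.094)[:2]
a=f(264.5,85);b=f(269.5,215);e=f(269.7,223.5);print(a,b,e);yaw=np.arctan2(*(a-b)[::-1]);x=np.array([np.cos(yaw),np.sin(yaw)]);print(np.degrees(yaw),'grip',e+.075*x, 'front',f(263.5,69.5),np.linalg.norm(e-f(263.5,69.5)))"
```

```text
85 [429, 416, 410, 415, 398, 398, 388, 375, 367, 367, 360, 344, 331, 319, 315, 312, 303, 309, 307, 305, 296, 295, 282, 279, 275, 268, 270, 262, 262, 255, 246, 250, 242, 238, 228, 224, 218, 222, 210, 199, 211, 208, 209, 202, 209, 185, 187, 187, 164, 181, 250, 304, 333, 327, 318, 303, 303, 321, 331, 338, 340, 345, 345, 357, 362, 357, 357, 360, 357, 357, 360, 360]
120 [504, 485, 439, 414, 409, 414, 408, 405, 390, 395, 396, 391, 376, 358, 326, 282, 251, 247, 239, 240, 233, 234, 220, 225, 220, 225, 215, 208, 209, 205, 201, 206, 201, 203, 184, 191, 194, 184, 195, 192, 179, 197, 188, 196, 186, 197, 186, 190, 179, 164, 185, 219, 254, 265, 253, 264, 253, 261, 269, 271, 263, 275, 292, 326, 342, 352, 347, 352, 352, 339, 345, 343]
150 [507, 507, 504, 485, 444, 406, 398, 390, 385, 380, 380, 384, 378, 376, 367, 346, 295, 249, 213, 215, 217, 208, 204, 218, 213, 194, 206, 201, 207, 200, 200, 209, 191, 203, 203, 203, 186, 194, 210, 197, 195, 191, 207, 213, 209, 192, 207, 209, 201, 206, 201, 210, 250, 281, 281, 263, 274, 273, 280, 270, 273, 283, 285, 310, 335, 357, 358, 348, 364, 349, 356, 365]
180 [5
[... 352 characters left out ...]
, 395]
215 [541, 541, 546, 542, 551, 540, 541, 541, 536, 546, 544, 538, 540, 534, 538, 532, 533, 536, 528, 520, 468, 364, 264, 233, 236, 246, 247, 244, 246, 241, 244, 246, 242, 242, 240, 251, 241, 235, 249, 237, 243, 244, 240, 236, 239, 241, 246, 238, 242, 247, 240, 233, 236, 237, 273, 340, 373, 387, 384, 395, 411, 434, 468, 488, 502, 514, 520, 530, 530, 535, 535, 529]
[247, 250, 247, 251, 244, 247, 244, 243, 240, 240, 249, 236, 243, 246, 250, 239, 231, 247, 235, 252, 295, 353, 392, 393, 384, 378, 385, 390, 393, 396]
[ 0.5436237  -0.20191808] [ 0.42328811 -0.22300221] [ 0.41428315 -0.22444969]
9.937982597847205 grip [ 0.48815778 -0.21150604] front [ 0.55602542 -0.19939052] 0.1439403812895206
```

```bash
python3 -c "
from h import *
im=env.get_image('wrist')
f=lambda u,v:px2w(im,(u,v),.094)[:2]
a=f(263.3,120);b=f(268,215);e=f(268.5,225.3);yaw=np.arctan2(*(a-b)[::-1]);x=np.array([np.cos(yaw),np.sin(yaw)]);g=e+.075*x;print(np.degrees(yaw),'grip',g)
t=g+.008*x;print(t);s=plan([*t,.12],down(yaw-np.pi/2),5);plan([*t,.062],None,3,s)"
```

```text
10.435568568330346 grip [ 0.48594013 -0.20989869]
[ 0.49380781 -0.20844965]
x5 rows: t [4.8, 1.5, 28.8] r [-0.01, 0.01, -0.65]
x3 rows: t [0.0, 0.0, 19.3] r [0.0, 0.0, -0.0]
```

```bash
python3 -m handwheel '{"translation": [[4.8,1.5,28.8],[4.8,1.5,28.8],[4.8,1.5,28.8],[4.8,1.5,28.8],[4.8,1.5,28.8],[0,0,20.5],[0,0,20.5],[0,0,20.5]], "delta_rot": [[0,0,-0.65],[0,0,-0.65],[0,0,-0.65],[0,0,-0.65],[0,0,-0.65],[0,0,0],[0,0,0],[0,0,0]]}'
python3 -m handwheel '{"translation": [[0,0,0],[0,0,0],[0,0,0],[0,0,0],[0,0,0],[0,0,0],[0,0,0],[0,0,0]], "delta_rot": [[0,0,0],[0,0,0],[0,0,0],[0,0,0],[0,0,0],[0,0,0],[0,0,0],[0,0,0]]}' 20
python3 -m handwheel '{"translation": [[0,0,-10],[0,0,-20],[0,0,-30],[0,0,-40],[0,0,-40],[0,0,-20],[0,0,0],[0,0,0]], "delta_rot": [[0,0,0],[0,0,0],[0,0,0],[0,0,0],[0,0,0],[0,0,0],[0,0,0],[0,0,0]]}'
python3 -c "
from h import *
im=env.get_image('wrist');save(im,'w13');p,R,s=tcp();print(p,R[:,0],s['joint_positions'][5])
im=env.get_image('scene');save(im,'s2')"
```

```text
clock: 28.25
tcp_pos: [0.494, -0.2082, 0.0581]
eef_rot: [-0.0, 0.996, 0.091, -0.0]
wrist_force: [-0.0, -0.5, 0.6]
gripper_width: 0.07
grip_force: 0.0
clock: 29.25
tcp_pos: [0.4945, -0.2083, 0.0599]
eef_rot: [0.0, 0.996, 0.091, 0.001]
wrist_force: [-1.4, -0.4, 6.8]
gripper_width: 0.0332
grip_force: 60.7
clock: 30.25
tcp_pos: [0.4937, -0.2078, 0.218]
eef_rot: [-0.0, 0.996, 0.091, -0.001]
wrist_force: [0.0, -0.5, -3.4]
gripper_width: 0.0334
grip_force: 59.9
[ 0.49369841 -0.20775774  0.21779653] [ 0.98337618  0.18157498 -0.00134509] 0.8459593234636652
```

View pics/w13.png

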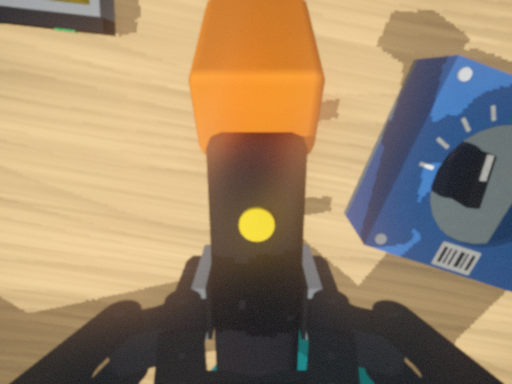

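```bash
python3 -c "
from h import *
im=env.get_image('wrist');p,R,s=tcp()
T=lambda x,y,z:w2px(im,p+R@np.array([x-.008,y,-.0175-z])).round(1).tolist()
print('front top corners (exp 209,133 / 304,133)',[T(x,y,.017) for x in (.069,.075) for y in (-.017,.017)])
print('lens',[T(.0,0,.017)],'head tip',T(.124,0,-.02),T(.124,0,-.051))
j=im['intrinsics']
print([ (k,w2px(im,[*q]).round()) for k,q in (('chlab',(.4495,-.402,.078)),)])
yaw=np.arctan2(R[1,0],R[0,0]);print(np.degrees(yaw))
d=.102+.05;h=.042+.0866-.0175   # TCP relative to label
for n,L,ya in (('ch',(.4495,-.402,.078),np.degrees(yaw)-5),):
  ps=np.radians(ya);t=np.array(L)+[-d*np.cos(ps),-d*np.sin(ps),h];print(n,t);plan(t,down(ps-np.pi/2),10)
print(label(im,(458,258),.078,30))"
```

```text
front top corners (exp 209,133 / 304,133) [[205.2, 146.5], [312.1, 146.5], [204.3, 127.5], [313.2, 127.5]]
lens [[258.2, 325.3]] head tip [258.3, -22.4] [257.9, -4.0]
[('chlab', array([455., 259.]))]
10.46094828328427
ch [ 0.29818988 -0.41646543  0.1891    ]
x10 rows: t [-22.3, 17.9, 2.9] r [-0.01, 0.01, 0.5]
label [ 450.2 -402.3] size [38.5 24.6] yaw -8.2 px [432, 242, 49, 33, 991]
(array([ 0.45017368, -0.40228693]), np.float32(-8.186287))
```

```bash
python3 -c "
from h import *
im=env.get_image('scene');p,R,s=tcp();I=im['image'].copy();I=cv2.resize(I[120:320,120:360],None,fx=3.2,fy=3,interpolation=cv2.INTER_CUBIC)
def T(x,y,z):
  q=w2px(im,p+R@np.array([x-.008,y,-.0175-z]));return (int((q[0]-120+.5)*3.2),int((q[1]-120+.5)*3))
for y in (-.017,.017):
  for z in (-.017,.017): cv2.line(I,T(-.075,y,z),T(.075,y,z),(0,255,0),1)
cv2.circle(I,T(.11,0,-.042),4,(0,255,255),-1)
cv2.imwrite('pics/s3.png',I[:,:,::-1])"
```

```text
(no output)
```

View pics/s3.png

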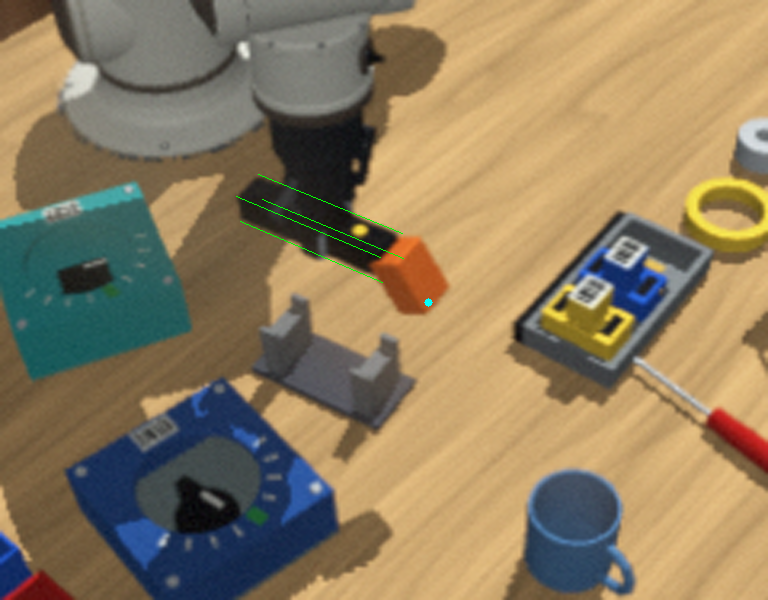

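The level overlay matches the held scanner, and the modules and knob are fine. Move to the charger label.

```bash
python3 -c "
from h import *
plan([.3005,-.4297,.189],None,12)"
```

```text
x12 rows: t [-19.2, 15.3, 2.4] r [0.0, 0.0, -0.0]
```

```bash
python3 -m handwheel '{"translation": [[-19.2,15.3,2.4],[-19.2,15.3,2.4],[-19.2,15.3,2.4],[-19.2,15.3,2.4],[-19.2,15.3,2.4],[-19.2,15.3,2.4],[-19.2,15.3,2.4],[-19.2,15.3,2.4]], "delta_rot": [[0,0,0],[0,0,0],[0,0,0],[0,0,0],[0,0,0],[0,0,0],[0,0,0],[0,0,0]]}'
python3 -m handwheel '{"translation": [[-19.2,15.3,2.4],[-19.2,15.3,2.4],[-19.2,15.3,2.4],[-19.2,15.3,2.4],[0,0,0],[0,0,0],[0,0,0],[0,0,0]], "delta_rot": [[0,0,0],[0,0,0],[0,0,0],[0,0,0],[0,0,0],[0,0,0],[0,0,0],[0,0,0]]}'
python3 -c "
from h import *
im=env.get_image('scene');p,R,s=tcp();print(p,s['joint_positions']);I=im['image'].copy();o=(100,180);I=cv2.resize(I[180:340,100:290],None,fx=3.7,fy=3.7,interpolation=cv2.INTER_CUBIC)
def T(x,y,z):
  q=w2px(im,p+R@np.array([x-.008,y,-.0175-z]));return (int((q[0]-o[0]+.5)*3.7),int((q[1]-o[1]+.5)*3.7))
for y in (-.017,.017):
  for z in (-.017,.017): cv2.line(I,T(-.075,y,z),T(.075,y,z),(0,255,0),1)
cv2.line(I,T(.11,0,-.042),T(.16,0,-.1286),(255,0,255),1)
cv2.imwrite('pics/s4.png',I[:,:,::-1])
w=env.get_image('wrist');save(w,'w14')"
```

```text
clock: 31.45
tcp_pos: [0.3646, -0.3567, 0.1993]
eef_rot: [-0.0, 0.996, 0.091, -0.0]
wrist_force: [0.2, 0.8, -1.4]
gripper_width: 0.0333
grip_force: 60.0
clock: 32.45
tcp_pos: [0.3012, -0.4301, 0.1902]
eef_rot: [-0.0, 0.996, 0.091, 0.0]
wrist_force: [0.4, -1.0, -2.7]
gripper_width: 0.0336
grip_force: 60.1
[ 0.30118113 -0.43012926  0.19026034] [-1.10674988e+00  6.41145082e-02  1.61576564e+00  5.54594300e-05
  1.46165990e+00  2.80898991e-01]
```

View pics/s4.png

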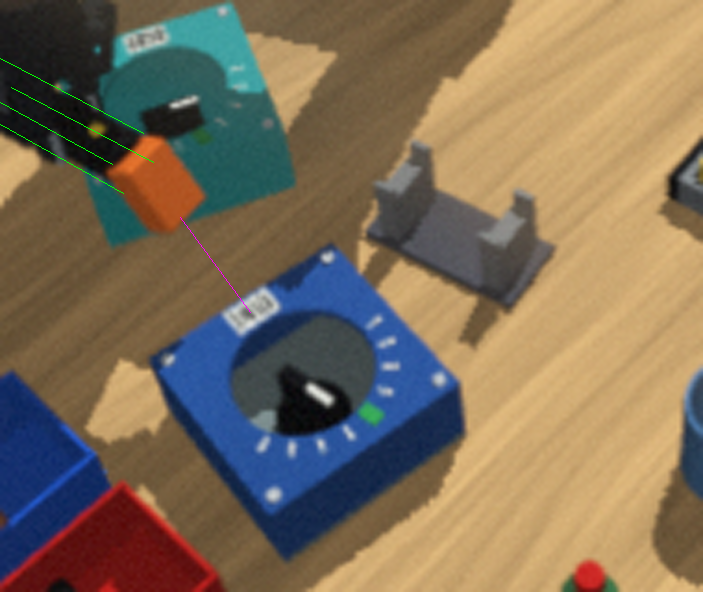

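The beam line meets the label's middle at about (250,311). To be sure of the pitch, I'll fit it from the handle's yellow dot.

```bash
python3 -m handwheel '{"translation": [[0,0,0],[0,0,0],[0,0,0],[0,0,0],[0,0,0],[0,0,0],[0,0,0],[0,0,0]], "delta_rot": [[0,0,0],[0,0,0],[0,0,0],[0,0,0],[0,0,0],[0,0,0],[0,0,0],[0,0,0]]}' >/dev/null
python3 -c "
from h import *
im=env.get_image('wrist');p,R,s=tcp();print(s['clock'],p)
def dot(I,lo):
  h=cv2.cvtColor(I,cv2.COLOR_BGR2HSV);m=cv2.inRange(h,(20,120,120),(35,255,255))
  n,l,st,ce=cv2.connectedComponentsWithStats(m);i=min(range(1,n),key=lambda i:np.hypot(*(ce[i]-lo)) if st[i][4]>30 else 1e9);return ce[i],st[i].tolist()
d12=dot(cv2.imread('pics/w12.png'),(264,104));d13=dot(cv2.imread('pics/w13.png'),(257,224));dn=dot(np.ascontiguousarray(im['image'][:,:,::-1]),(257,224));print(d12,d13,dn)
# tool-frame ray
C=R.T@(-np.array(im['R']).T@im['t']-p)
def ray(uv):
  q=cv2.undistortPoints(np.array([[uv]],float),im['intrinsics'],np.array(im['dist_coeffs'],float))[0,0];return R.T@np.array(im['R']).T@np.array([*q,1])
p12=np.array([.46932,-.20374,.26476]);x=np.array([.99192,.12687,0]);
z=.26476-.094;r=ray(d12[0]);X=C+r*(z-C[2])/r[2]
T=np.stack([x,np.cross([0,0,-1],x),[0,0,-1]],1);W=p12+T@X;ps=np.radians(10.435);g=np.array([.48594,-.2099]);print('dot world',W,'along',(W[:2]-g)@[np.cos(ps),np.sin(ps)],'across',(W[:2]-g)@[-np.sin(ps),np.cos(ps)])
r=ray(dn[0])
for z in (-.0345,-.0295,-.0245): print('now tool z',z,(C+r*(z-C[2])/r[2]).round(4))
print('dot diam mm w12',d12[1][2:4],'now',dn[1][2:4])"
```

```text
33.6 [ 0.30086886 -0.4303701   0.1901516 ]
(array([263.8277512 , 103.96172249]), [256, 96, 16, 17, 209]) (array([256.35701599, 224.18028419]), [237, 206, 39, 37, 1126]) (array([256.37014925, 224.07064677]), [239, 207, 36, 35, 1005])
dot world [ 0.52788544 -0.20246521  0.094     ] along 0.042598290482945965 across -0.0002853331088056126
now tool z -0.0345 [ 0.0341 -0.0006 -0.0345]
now tool z -0.0295 [ 0.0318 -0.0006 -0.0295]
now tool z -0.0245 [ 0.0296 -0.0006 -0.0245]
dot diam mm w12 [16, 17] now [36, 35]
```

The dot is where a level scanner would put it, so the pitch is about 0. Finish the hold, then move to the blue label.

```bash
python3 -m handwheel '{"translation": [[0,0,0],[0,0,0],[0,0,0],[0,0,0],[0,0,0],[0,0,0],[0,0,0],[0,0,0]], "delta_rot": [[0,0,0],[0,0,0],[0,0,0],[0,0,0],[0,0,0],[0,0,0],[0,0,0],[0,0,0]]}' >/dev/null
python3 -c "
from h import *
p,R,s=tcp();print(s['clock'])
s=plan([.4879,.0285,.215],None,14);plan([.4879,.0285,.197],None,2,s)"
```

```text
34.6
x14 rows: t [19.1, -29.8, -1.8] r [0.0, 0.0, -0.0]
x2 rows: t [0.0, 0.0, 9.0] r [0.0, 0.0, -0.0]
```

```bash
python3 -m handwheel '{"translation": [[19.1,-29.8,-1.8],[19.1,-29.8,-1.8],[19.1,-29.8,-1.8],[19.1,-29.8,-1.8],[19.1,-29.8,-1.8],[19.1,-29.8,-1.8],[19.1,-29.8,-1.8],[19.1,-29.8,-1.8]], "delta_rot": [[0,0,0],[0,0,0],[0,0,0],[0,0,0],[0,0,0],[0,0,0],[0,0,0],[0,0,0]]}'
python3 -m handwheel '{"translation": [[19.1,-29.8,-1.8],[19.1,-29.8,-1.8],[19.1,-29.8,-1.8],[19.1,-29.8,-1.8],[19.1,-29.8,-1.8],[19.1,-29.8,-1.8],[0,0,9],[0,0,9]], "delta_rot": [[0,0,0],[0,0,0],[0,0,0],[0,0,0],[0,0,0],[0,0,0],[0,0,0],[0,0,0]]}'
python3 -m handwheel '{"translation": [[0,0,0],[0,0,0],[0,0,0],[0,0,0],[0,0,0],[0,0,0],[0,0,0],[0,0,0]], "delta_rot": [[0,0,0],[0,0,0],[0,0,0],[0,0,0],[0,0,0],[0,0,0],[0,0,0],[0,0,0]]}'
python3 -c "
from h import *
im=env.get_image('scene');p,R,s=tcp();print(p,s['clock']);I=im['image'].copy();o=(220,120);I=cv2.resize(I[120:280,220:380],None,fx=3.7,fy=3.7,interpolation=cv2.INTER_CUBIC)
def T(x,y,z):
  q=w2px(im,p+R@np.array([x-.008,y,-.0175-z]));return (int((q[0]-o[0]+.5)*3.7),int((q[1]-o[1]+.5)*3.7))
cv2.line(I,T(.11,0,-.042),T(.16,0,-.1286),(255,0,255),1)
cv2.imwrite('pics/s5.png',I[:,:,::-1]);x=R[:,0];print('beam hits',p+.152*x-[0,0,.1111])
w=env.get_image('top');save(w,'top5')
for q in ((.6374,.0562,.086),(.6425,-.0105,.086)): print(w2px(w,q))
g=w2px(w,(.6374,.0562,.086));label(w,g,.086,9);g=w2px(w,(.6425,-.0105,.086));label(w,g,.086,9)"
```

```text
clock: 35.6
tcp_pos: [0.4082, -0.1671, 0.2048]
eef_rot: [0.0, 0.996, 0.091, 0.0]
wrist_force: [0.4, -0.5, -2.8]
gripper_width: 0.0331
grip_force: 60.3
clock: 36.6
tcp_pos: [0.4878, 0.0282, 0.1967]
eef_rot: [0.0, 0.996, 0.091, -0.0]
wrist_force: [-0.1, 0.0, -2.3]
gripper_width: 0.033
grip_force: 60.5
clock: 37.6
tcp_pos: [0.4881, 0.0285, 0.1974]
eef_rot: [-0.0, 0.996, 0.091, -0.0]
wrist_force: [0.3, 0.1, -2.9]
gripper_width: 0.0332
grip_force: 60.4
[0.48807998 0.02843876 0.19742725] 37.65
beam hits [0.63755303 0.05603962 0.0863293 ]
[230.05836189 136.71452704]
[251.00389595 135.63917959]
label [642.9  58.2] size [13.  35.3] yaw 1.3 px [224, 133, 12, 5, 36]
label [642.9  -8.8] size [22.8 35.2] yaw 1.4 px [245, 132, 12, 8, 86]
```

View pics/s5.png

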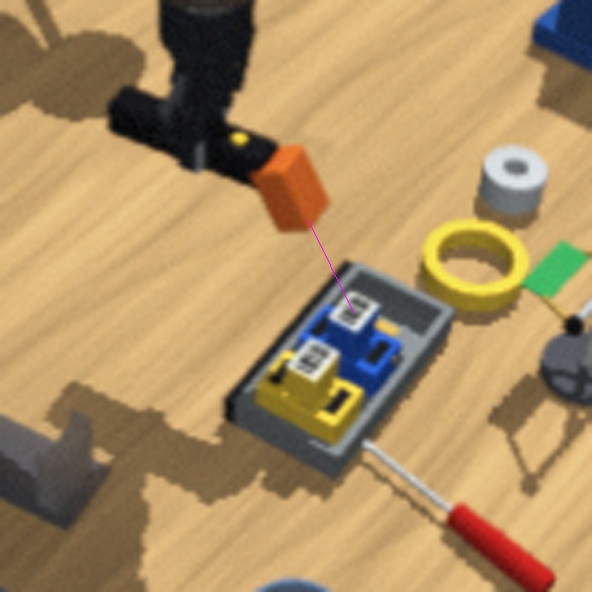

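The beam line meets the middle of blue's label at about (352,311). Hold, then yellow.

```bash
python3 -m handwheel '{"translation": [[0,0,0],[0,0,0],[0,0,0],[0,0,0],[0,0,0],[0,0,0],[0,0,0],[0,0,0]], "delta_rot": [[0,0,0],[0,0,0],[0,0,0],[0,0,0],[0,0,0],[0,0,0],[0,0,0],[0,0,0]]}' >/dev/null
python3 -m handwheel '{"translation": [[-1.2,11.1,0],[-1.2,11.1,0],[-1.2,11.1,0],[-1.2,11.1,0],[-1.2,11.1,0],[-1.2,11.1,0],[0,0,0],[0,0,0]], "delta_rot": [[0,0,0],[0,0,0],[0,0,0],[0,0,0],[0,0,0],[0,0,0],[0,0,0],[0,0,0]]}' >/dev/null
for i in 1 2; do python3 -m handwheel '{"translation": [[0,0,0],[0,0,0],[0,0,0],[0,0,0],[0,0,0],[0,0,0],[0,0,0],[0,0,0]], "delta_rot": [[0,0,0],[0,0,0],[0,0,0],[0,0,0],[0,0,0],[0,0,0],[0,0,0],[0,0,0]]}' >/dev/null; done
python3 -c "
from h import *
p,R,s=tcp();print(p,s['clock'],'beam hits',p+.152*R[:,0]-[0,0,.1111])
im=env.get_image('wrist');save(im,'w15')
s=plan([.4942,-.2081,.215],None,7);s=plan([.4942,-.2081,.09],None,6,s);plan([.4942,-.2081,.061],None,3,s)
im=env.get_image('scene');save(im,'s6')"
```

```text
[ 0.49308822 -0.03837785  0.19740439] 41.7 beam hits [ 0.64256245 -0.01078339  0.08630036]
x7 rows: t [-4.2, 23.9, -2.5] r [0.0, 0.0, 0.0]
x6 rows: t [-0.0, 0.0, 20.8] r [0.0, 0.0, 0.0]
x3 rows: t [-0.0, 0.0, 9.7] r [0.0, 0.0, 0.0]
```

```bash
python3 -m handwheel '{"translation": [[-4.2,23.9,-2.5],[-4.2,23.9,-2.5],[-4.2,23.9,-2.5],[-4.2,23.9,-2.5],[-4.2,23.9,-2.5],[-4.2,23.9,-2.5],[-4.2,23.9,-2.5],[0,0,0]], "delta_rot": [[0,0,0],[0,0,0],[0,0,0],[0,0,0],[0,0,0],[0,0,0],[0,0,0],[0,0,0]]}'
python3 -m handwheel '{"translation": [[0,0,20.8],[0,0,20.8],[0,0,20.8],[0,0,20.8],[0,0,20.8],[0,0,20.8],[0,0,10],[0,0,10]], "delta_rot": [[0,0,0],[0,0,0],[0,0,0],[0,0,0],[0,0,0],[0,0,0],[0,0,0],[0,0,0]]}'
python3 -c "
from h import *
p,R,s=tcp();print(s['wrist_force']);plan([.4942,-.2081,.0605],None,2)
im=env.get_image('scene');save(im,'s7')"
```

```text
clock: 42.8
tcp_pos: [0.4945, -0.2095, 0.2148]
eef_rot: [0.0, 0.996, 0.09, -0.0]
wrist_force: [-0.0, 0.9, -2.3]
gripper_width: 0.0332
grip_force: 60.6
clock: 43.8
tcp_pos: [0.4948, -0.208, 0.07]
eef_rot: [0.0, 0.996, 0.091, 0.0]
wrist_force: [-0.8, 0.6, -2.3]
gripper_width: 0.0336
grip_force: 60.6
[-0.75896005  0.56279692 -2.34996023]
x2 rows: t [-0.3, -0.0, 4.8] r [-0.0, -0.0, 0.0]
```

Free of contact inside the cheeks; lower, release and retreat.

```bash
python3 -m handwheel '{"translation": [[0,0,4],[0,0,4],[0,0,2],[0,0,0],[0,0,0],[0,0,0],[0,0,0],[0,0,0]], "delta_rot": [[0,0,0],[0,0,0],[0,0,0],[0,0,0],[0,0,0],[0,0,0],[0,0,0],[0,0,0]]}'
python3 -m handwheel '{"translation": [[0,0,0],[0,0,0],[0,0,0],[0,0,0],[0,0,0],[0,0,-20],[0,0,-30],[0,0,-40]], "delta_rot": [[0,0,0],[0,0,0],[0,0,0],[0,0,0],[0,0,0],[0,0,0],[0,0,0],[0,0,0]]}' 65
python3 -m handwheel '{"translation": [[0,0,-40],[0,0,-40],[-20,0,-10],[-20,0,0],[0,0,0],[0,0,0],[0,0,0],[0,0,0]], "delta_rot": [[0,0,0],[0,0,0],[0,0,0],[0,0,0],[0,0,0],[0,0,0],[0,0,0],[0,0,0]]}'
python3 -c "
from h import *
im=env.get_image('scene');save(im,'s8');cv2.imwrite('pics/s8c.png',cv2.resize(im['image'][120:340,110:390,::-1],None,fx=2.7,fy=2.7,interpolation=cv2.INTER_CUBIC))"
```

```text
clock: 44.85
tcp_pos: [0.4946, -0.2082, 0.0602]
eef_rot: [-0.0, 0.996, 0.091, 0.0]
wrist_force: [0.0, 0.3, -2.4]
gripper_width: 0.0332
grip_force: 60.7
clock: 45.85
tcp_pos: [0.4941, -0.208, 0.1505]
eef_rot: [-0.0, 0.996, 0.091, -0.001]
wrist_force: [0.8, -0.3, -0.1]
gripper_width: 0.0652
grip_force: 0.0
clock: 46.85
tcp_pos: [0.4554, -0.2154, 0.2398]
eef_rot: [-0.0, 0.996, 0.091, -0.0]
wrist_force: [0.1, -0.1, -0.5]
gripper_width: 0.065
grip_force: 0.0
```

View pics/s8c.png

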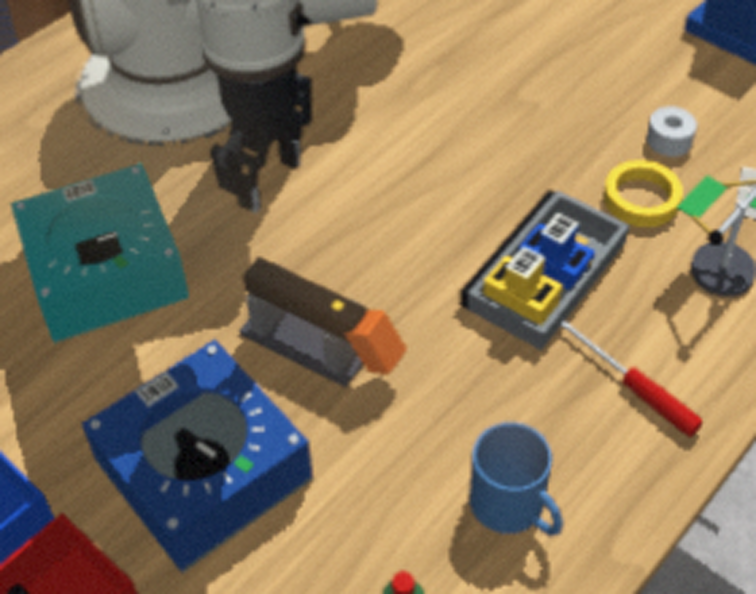

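```bash
python3 -c "
from h import *
for n in ('top','scene'):
  im=env.get_image(n)
  for t in ('green_center','red_center'): print(n,t,[(np.round(d['extent']).tolist(),round(d['confidence'],2)) for d in env.look_for(im,t)[:3]])
  h=cv2.cvtColor(im['image'],cv2.COLOR_RGB2HSV)
  for c,lo,hi in (('green',45,85),('red',0,6)):
    k,_,st,ce=cv2.connectedComponentsWithStats(cv2.inRange(h,(lo,110,60),(hi,255,255)));print(c,[(int(s[4]),q.round().tolist()) for s,q in zip(st[1:],ce[1:]) if s[4]>60])"
```

```text
top green_center []
top red_center [([252.0, 142.0, 16.0, 32.0], 0.62), ([311.0, 182.0, 24.0, 58.0], 0.24)]
green [(65, [145.0, 86.0]), (99, [148.0, 99.0]), (172, [186.0, 101.0])]
red [(188, [256.0, 81.0]), (1434, [448.0, 175.0])]
scene green_center []
scene red_center []
green [(129, [369.0, 193.0]), (65, [396.0, 193.0]), (115, [259.0, 345.0])]
red [(245, [76.0, 90.0]), (246, [100.0, 93.0]), (299, [13.0, 140.0]), (257, [355.0, 269.0]), (2882, [123.0, 350.0]), (62, [259.0, 336.0])]
```

```bash
python3 -c "
from rig import env
print(env.close_job())"
```

```text
the job is handed in; nothing more can be done
None
```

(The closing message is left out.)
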